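Sort the sowing kit into its trays

ROBOT

A 6-joint arm with a two-finger parallel gripper is mounted at the origin on the work surface. World frame = base frame: x ahead of the robot, y to its left, z up, the work surface at z = 0. Lengths are in m, angles in rad, forces in N, time in s.
With the tool pointing down it reaches from about 0.225 to 0.875 m from the base axis. Payload 3.4 kg.
Tool frame: the origin (TCP) lies at the very end of the fingers, on their centre line; the grasp point (between the pads) lies 19 mm behind it (grip_depth is the distance from the TCP to the grasp point, in m); x points along the fingers, z is the direction in which the jaws open and shut, and the axes are right-handed (so a half turn about x gives the same grasp; the last joint's range is limited). The gripper opens to 85 mm and grips with 20 to 120 N. Pads are 22 mm wide; open, the fingers measure 114 mm over their backs; the gripper's body (76 mm by 85 mm) begins 54 mm behind the grasp point. The pads swing forward as they close: fully open they stand 13 mm farther back than shut.
Start: joints at [-1.361, 0.276, 1.505, -0, 1.361, -0.121], TCP at [0.187, -0.544, 0.198] pointing down, gripper open.
Joint ranges: [-2.89, 2.89], [-0.75, 2.08], [0.22, 2.7], [-1.18, 4.32], [0.11, 2.71], [-2.7, 2.7]. Speed limits (rad/s): [2.57, 2.57, 3.14, 3.14, 3.14, 3.14].

INTERFACE

Orientations are given as a unit quaternion [w, x, y, z].
In Python, from rig import get_state, get_image, sign_off, grip_depth gives the robot as it stands. The module is installed in compiled form; this text tells all that it offers.
- The arm moves only by the tool arm_command, never from a script. Its argument "series" is a list of rows, each an object with "dp": the shift along the tool's x, y, z scaled (see below), a list of three; "angular": the turn, a rotation vector about the tool's x, y, z scaled (see below), a list of three; "gripper": the finger opening in mm, from 0 to 85.4. A call has exactly 8 rows; each row shifts and turns the pose as measured when the row begins, along the tool's axes as they then stand; what a row does not reach is not made up. The controller multiplies each number of a shift by 0.12 m and each number of a turn by 90 degrees. A row lasts 1/8 s, in which the tool goes at most 62.5 mm and 10.7 degrees, less where a joint would pass 70% of its speed; a pose out of reach is approached as far as the arm can. A call with a number of a shift or a turn outside -1 to 1 is refused whole. A call with a gripper value outside its range is refused whole. The fingers move at their own pace and stop on an object; "grip_force" is the grip in N (left out, the last holds). Time passes only in rows, so rows that do not move let the fingers close, or fill a call up. It gives the time, the measured TCP pose, the force and the opening at its end, in the units of the state.
- get_state(): the state, without advancing time (a new reading comes with each control period).
- get_image(name): name is "side" or "top" or "wrist"; returns a dict with "image" (400x640x3 uint8, blue, green, red), "depth" (400x640 float32, m along the optical axis (not along the pixel's ray), 0 where there is no reading), "mtx" (3x3 intrinsics, pixels), "view" (4x4, takes a point from world to camera coordinates); the wrist camera has in their place "mount" (4x4, takes a point from camera to tool coordinates, whose origin is the TCP and whose axes are the tool frame's). Camera axes: x right, y up, looking along -z (the intrinsics and any distortion apply to the point x, -y, -z); pixel columns grow to the right and rows downward; lengths in m; the calibration is good to about 2 mm. A picture is of the moment at which its call begins: read the wrist's pose just before it.
- sign_off(): hands the job in, once; it reports no verdict.
The state is a dict: "clock": time; "qpos": joint angles; "qd": joint speeds; "effort": joint torques, N m; "position": TCP position; "ee_rot": TCP orientation; "contact_force": force on the tool from outside, world axes, zero at the start; "moment": the same for the moment, N m; "width": finger opening in m.
Only numpy, scipy, OpenCV 4.12 (cv2) and the standard library are available. Lean on these libraries where they do the work, as an engineer would, in place of code of your own. Each camera call takes 0.05 s, during which the arm holds its last target. There are 200 camera calls.

TASK

Tidy the sowing table: stand the two square clay pots in the tray with square cells and the two round clay pots in the tray with round cells, one pot to a cell, upright and right down on the cell floor, and lay the wooden tamper flat on the floor of the tool tray, knob up. Leave the tumbler and the seed jar standing where they are.

Things in the scene. Friction and masses are not known exactly. Their poses are not given: they have to be found in the camera images.
- square_pot_a: Sizes in mm. Loose square clay pot, empty, open at the top, standing upright: 60 tall, body 48 x 48, with a square collar 54 x 54 outside over its top 14 (from 46 to 60 above the underside), walls 5 thick in the body and 8 thick at the collar, about 75 to 125 g. Origin at the centre of its underside, z up, x and y square to its side faces. The two square pots are alike and either may go in either cell.
- square_pot_b: Sizes in mm. Loose square clay pot, empty, open at the top, standing upright: 60 tall, body 48 x 48, with a square collar 54 x 54 outside over its top 14 (from 46 to 60 above the underside), walls 5 thick in the body and 8 thick at the collar, about 75 to 125 g. Origin at the centre of its underside, z up, x and y square to its side faces. The two square pots are alike and either may go in either cell.
- round_pot_a: Sizes in mm. Loose round clay pot, empty, open at the top, standing upright: 60 tall, body diameter 48, with a collar of diameter 54 over its top 14 (from 46 to 60 above the underside), walls 5 thick, about 65 to 120 g. Origin at the centre of its underside, z up. The two round pots are alike and either may go in either cell.
- round_pot_b: Sizes in mm. Loose round clay pot, empty, open at the top, standing upright: 60 tall, body diameter 48, with a collar of diameter 54 over its top 14 (from 46 to 60 above the underside), walls 5 thick, about 65 to 120 g. Origin at the centre of its underside, z up. The two round pots are alike and either may go in either cell.
- tamper: Sizes in mm. Loose wooden soil tamper lying board down: a flat board 50 (x) x 80 (y) x 12 thick with an upright round knob in its middle, diameter 28, from 12 to 58 above the underside; about 85 to 155 g. Origin at the centre of the board's underside, z up along the knob.
- square_tray: Sizes in mm. Grey plastic carrier tray fixed to the table, 92 (x) x 180 (y) x 18 high, with two SQUARE cells 66 x 66 open at the top, their centres 45 either side of the middle along y; each cell's floor is 4 above the tray's underside (14 deep) and lined black. Origin at the centre of its underside on the table, z up.
- round_tray: Sizes in mm. Grey plastic carrier tray fixed to the table, 92 (x) x 180 (y) x 18 high, with two ROUND cells of diameter 66 open at the top, their centres 45 either side of the middle along y; each cell's floor is 4 above the tray's underside (14 deep) and lined black. Origin at the centre of its underside on the table, z up.
- tool_tray: Sizes in mm. Grey plastic tool tray fixed to the table, 92 (x) x 122 (y) x 18 high, with one rectangular bay 70 (x) x 100 (y) in its middle; the bay's floor is 4 above the tray's underside (14 deep) and lined black. Origin at the centre of its underside on the table, z up.
- tumbler: Sizes in mm. Bystander: blue drinking tumbler with clear lid, diameter 78, 162 tall, standing at the left of the work. Origin at the centre of its underside, z up. Leave it.
- seed_jar: Sizes in mm. Bystander: closed jar with a steel lid, diameter 68, 85 tall, standing at the right of the work. Origin at the centre of its underside, z up. Leave it.
Not all that is in view belongs to the job. What is shaped like the round_pot_b but green or purple is not meant.

How it is judged:
At the end, for the whole second after the job is handed in: Square pots in square cells, round pots in round cells, upright, on the cell floor (within 12 mm of cell centre, under 9 mm above tray underside); tamper level on the tool tray floor (within 14 mm of its middle); all at rest; tumbler and jar upright, within 30 mm of their starts (angle between each of square_pot_a, square_pot_b, round_pot_a, round_pot_b, tamper's own z axis and vertical below 0.1 rad and linear speed of each of square_pot_a, square_pot_b, round_pot_a, round_pot_b, tamper below 0.02 m/s and angular speed of each of square_pot_a, square_pot_b, round_pot_a, round_pot_b, tamper below 0.15 rad/s and x of square_pot_a in the frame of square_tray between -0.012 and 0.012 m and z of each of square_pot_a, square_pot_b in the frame of square_tray below 0.009 m and (y of square_pot_a in the frame of square_tray between -0.057 and -0.033 m or y of square_pot_a in the frame of square_tray between 0.033 and 0.057 m) and x of square_pot_b in the frame of square_tray between -0.012 and 0.012 m and (y of square_pot_b in the frame of square_tray between -0.057 and -0.033 m or y of square_pot_b in the frame of square_tray between 0.033 and 0.057 m) and x of round_pot_a in the frame of round_tray between -0.012 and 0.012 m and z of each of round_pot_a, round_pot_b in the frame of round_tray below 0.009 m and (y of round_pot_a in the frame of round_tray between -0.057 and -0.033 m or y of round_pot_a in the frame of round_tray between 0.033 and 0.057 m) and x of round_pot_b in the frame of round_tray between -0.012 and 0.012 m and (y of round_pot_b in the frame of round_tray between -0.057 and -0.033 m or y of round_pot_b in the frame of round_tray between 0.033 and 0.057 m) and x of tamper in the frame of tool_tray between -0.014 and 0.014 m and y of tamper in the frame of tool_tray between -0.014 and 0.014 m and z of tamper in the frame of tool_tray below 0.009 m and distance of each of tumbler, seed_jar from where it was at the start of the episode below 0.03 m and angle between each of tumbler, seed_jar's own z axis and vertical below 0.15 rad); the robot touches nothing.
It fails at once if the tumbler is knocked over or pushed away (distance of tumbler from where it was at the start of the episode above 0.03 m or angle between tumbler's own z axis and vertical above 0.3 rad).
It fails at once if the seed jar is knocked over or pushed away (distance of seed_jar from where it was at the start of the episode above 0.03 m or angle between seed_jar's own z axis and vertical above 0.3 rad).
It also fails if it takes over 109 s, if anything falls off the work surface, if the arm or the gripper's body presses on something with over 40 N, if the wrist force passes 120 N, or if a joint passes its speed limit or range.

## Working session

There is one attempt and no reset: what is moved stays moved. The work goes in short steps, Python scripts to look and compute and a tool call to move; the robot and the scene stay as the last step left them, time stands still between calls to the robot, and variables do not carry over. Pictures are saved under pics/ and viewed, about 12 in all and at most 16, crops included, and the job is handed in when it is done.

Besides the shell and the picture viewer there is one more tool, called after "Request:" in YAML: its name, and indented under it one key for each argument. arm_command: Moves the arm, as the interface text tells. Its arguments: {"type":"object","properties":{"series":{"type":"array","items":{"type":"object","properties":{"dp":{"type":"array","items":{"type":"number"}},"angular":{"type":"array","items":{"type":"number"}},"gripper":{"type":"number"}}}},"grip_force":{"type":"number"}},"required":["series"]}

```bash
mkdir -p pics
cat > h.py <<'E'
import numpy as np, cv2
from rig import get_state, get_image, grip_depth
E
python3 - <<'E'
from h import *
s=get_state(); print(s)
for n in("top","side"):
    d=get_image(n); cv2.imwrite(f"pics/{n}0.png",d["image"]); np.savez(f"{n}0.npz",**d); print(n,d["mtx"],d["view"],d.keys())
E
```

```text
{'clock': 0.0, 'qpos': array([-1.36101143e+00,  2.76572595e-01,  1.50613783e+00, -3.29578124e-05,
        1.36070339e+00, -1.20997453e-01]), 'qd': array([-0.00130962,  0.0003671 ,  0.00178244,  0.00198385,  0.00115454,
       -0.00111712]), 'effort': array([-1.72014797e-04, -4.16775906e+01, -2.45806199e+01,  6.28902762e-05,
        1.11919572e-02, -1.21005687e-05]), 'position': array([ 0.18660944, -0.54324721,  0.19755068]), 'ee_rot': array([ 0.57501455,  0.411282  ,  0.57598002, -0.41042954]), 'contact_force': array([ 0.5447658 , -0.38658493, -0.11724927]), 'moment': array([ 0.02672631, -0.01785256, -0.0793634 ]), 'width': 0.08558646325198188}
top [[499.59891793   0.         315.67207771]
 [  0.         499.59891793 199.13820504]
 [  0.           0.           1.        ]] [[-0.0193097  -0.99979461 -0.00615392  0.02746075]
 [ 0.99843651 -0.01960568  0.05234652 -0.49920866]
 [-0.05245642 -0.0051335   0.99861002 -1.60218847]
 [ 0.          0.          0.          1.        ]] dict_keys(['image', 'depth', 'mtx', 'view'])
side [[423.48090156   0.         317.59860665]
 [  0.         423.48090156 193.15381495]
 [  0.           0.           1.        ]] [[-0.81207924 -0.58344414 -0.01096544  0.38607397]
 [ 0.29630495 -0.42846115  0.853595   -0.16537262]
 [-0.50272327  0.68993766  0.52082179 -1.27280289]
 [ 0.          0.          0.          1.        ]] dict_keys(['image', 'depth', 'mtx', 'view'])
```

View pics/top0.png

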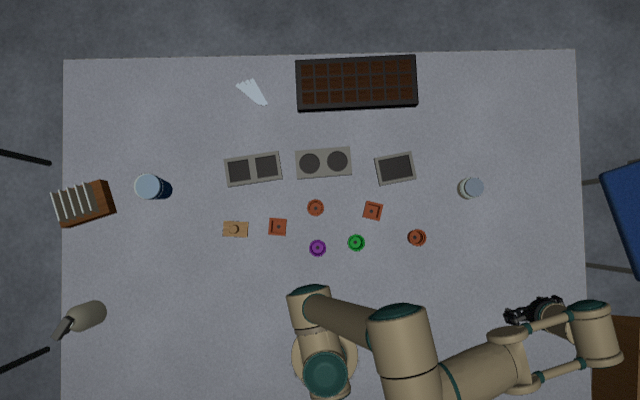

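View pics/side0.png

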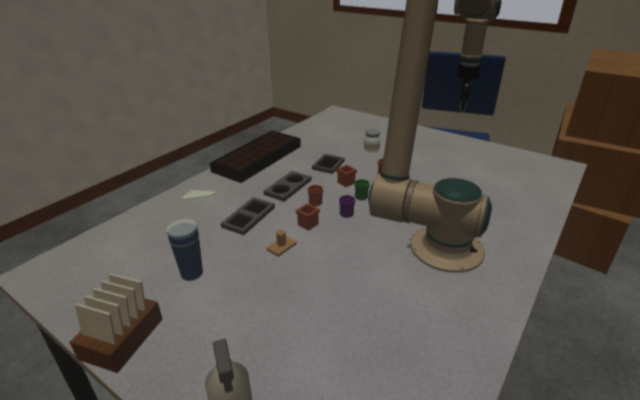

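The top view shows the square tray at about (253,168), the round tray (323,163) and the tool tray (395,168). The square pots are at (278,227) and (372,210), the round pots at (316,207) and (417,237), and the tamper at (235,229). These could be mistaken for round pots: purple at (318,248) and green at (356,242), both decoys, plus the orange square pots. By description I choose the terracotta rings at (316,207) and (417,237). The tumbler is at (150,187) and the jar at (471,188).

```bash
cat >> h.py <<'E'
def load(n): return dict(np.load(n))
def rays(d,uv,T=None):
    """camera centre and world ray directions (unit depth) for pixels"""
    uv=np.atleast_2d(uv).astype(float); K=d["mtx"]
    p=np.c_[(uv[:,0]-K[0,2])/K[0,0],-(uv[:,1]-K[1,2])/K[1,1],-np.ones(len(uv))]
    M=np.linalg.inv(d["view"]) if T is None else T
    return M[:3,3],p@M[:3,:3].T
def onplane(d,uv,z,T=None):
    c,r=rays(d,uv,T); return c+r*((z-c[2])/r[:,2])[:,None]
def cloud(d,T=None):
    h,w=d["depth"].shape; u,v=np.meshgrid(np.arange(w),np.arange(h))
    c,r=rays(d,np.c_[u.ravel(),v.ravel()],T); return (c+r*d["depth"].reshape(-1,1)).reshape(h,w,3)
E
python3 - <<'E'
from h import *
d=load("top0.npz"); P=cloud(d); im=d["image"]
hsv=cv2.cvtColor(im,cv2.COLOR_BGR2HSV)
names={"sqA":(278,227),"sqB":(372,210),"rA":(316,207),"rB":(417,237),"tamp":(235,229),"purple":(318,248),"green":(356,242),"jar":(471,188),"tumb":(150,187),"sqT":(253,168),"rT":(323,163),"tT":(395,168)}
for n,(u,v) in names.items():
    big = n[-1]=="T"
    r=36 if big else 16
    if n=="tumb": r=24
    w=P[v-r:v+r,u-r:u+r].reshape(-1,3); 
    uu,vv=np.meshgrid(np.arange(u-r,u+r),np.arange(v-r,v+r)); uv=np.c_[uu.ravel(),vv.ravel()]
    z=w[:,2]
    lo,hi={"sq":(.045,.075),"r":(.045,.075)}.get("r" if not big and n!="tamp" else "",(0.009,.03))
    if n=="tamp": lo,hi=.006,.03
    if n=="jar": lo,hi=.07,.1
    if n=="tumb": lo,hi=.14,.18
    m=(z>lo)&(z<hi)
    if m.sum()<5: print(n,"few",np.percentile(z,[5,50,95,100])); continue
    q=w[m]; (c,s,a)=cv2.minAreaRect((q[:,:2]*1000).astype(np.float32))
    print(n,m.sum(),"hsv",hsv[v-6:v+7,u-6:u+7].reshape(-1,3).mean(0).round(),"zmed",np.median(q[:,2]).round(4),"floor",np.percentile(z,10).round(4),"rect",np.round(c,1),np.round(s,1),round(a,1),"mean",(q.mean(0)[:2]*1000).round(1))
o=cv2.resize(im[130:270,130:500],None,fx=2.1,fy=2.1,interpolation=cv2.INTER_CUBIC); cv2.imwrite("pics/crop1.png",o)
E
```

```text
sqA 161 hsv [ 10. 158. 109.] zmed 0.0589 floor -0.0048 rect [413.4 141.4] [54.6 53.5] 84.6 mean [413.5 141.3]
sqB 169 hsv [ 11. 160. 105.] zmed 0.0588 floor -0.0049 rect [ 457.4 -160. ] [54.8 53.7] 75.0 mean [ 457.6 -159.9]
rA 103 hsv [ 14. 156. 106.] zmed 0.0569 floor -0.0054 rect [469.6  20.2] [50.3 50.5] 88.3 mean [470.4  20.3]
rB 114 hsv [ 10. 166.  95.] zmed 0.0572 floor -0.0052 rect [ 370.4 -297.8] [52.4 51.4] 44.0 mean [ 369.8 -299.1]
tamp 316 hsv [ 16. 111. 118.] zmed 0.011 floor -0.0048 rect [410.  280.9] [ 97.3 100.2] 88.8 mean [408.8 279.1]
purple 106 hsv [140. 148. 105.] zmed 0.0569 floor -0.0055 rect [344.1  16.3] [50.2 50.2] 89.0 mean [342.6  16.8]
green 98 hsv [ 69. 187. 101.] zmed 0.0578 floor -0.0055 rect [ 357.5 -106.1] [50.7 50.1] 88.5 mean [ 357.7 -106.4]
jar 310 hsv [102.  41. 121.] zmed 0.0837 floor -0.0044 rect [ 523.8 -472.3] [59.1 56.3] 88.2 mean [ 523.6 -471.1]
tumb 568 hsv [104.  56. 147.] zmed 0.1607 floor -0.0047 rect [540.1 515. ] [76.9 75.3] 15.5 mean [539.3 513.6]
sqT 840 hsv [29. 14. 80.] zmed 0.0164 floor -0.0049 rect [607.3 219.3] [194.6 231.9] 88.9 mean [601.8 222.3]
rT 1003 hsv [29. 14. 90.] zmed 0.0166 floor -0.0048 rect [622.2  -7.8] [206.5 206.1] 3.4 mean [618.4  -8.8]
tT 484 hsv [45. 14. 46.] zmed 0.0161 floor -0.0052 rect [ 620.9 -232.9] [150.8 212.4] 6.9 mean [ 595.6 -241.1]
```

View pics/crop1.png

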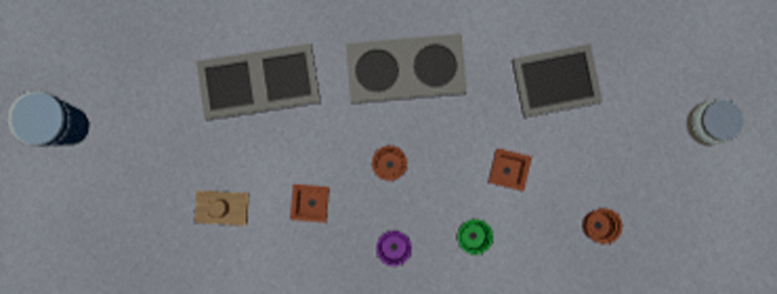

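```bash
cat >> h.py <<'E'
from scipy.spatial.transform import Rotation as Ro
def R(s): return Ro.from_quat(np.asarray(s["ee_rot"])[[1,2,3,0]])
def plan(x,y,z,jaw,s=None):
    """print tool-frame dp (m->/0.12) and yaw turn about tool x (deg and /90) to reach TCP xyz with jaw axis at world angle jaw (deg)"""
    s=s or get_state(); r=R(s); p=np.array(s["position"])
    M=r.as_matrix(); ja=np.degrees(np.arctan2(M[1,2],M[0,2]))
    dy=(jaw-ja+90)%180-90
    # desired orientation: straight down, jaw at ja+dy
    a=np.radians(ja+dy); zx=np.array([np.cos(a),np.sin(a),0]); xx=np.array([0,0,-1.]); D=np.c_[xx,np.cross(zx,xx),zx]
    rv=Ro.from_matrix(M.T@D).as_rotvec()
    d=np.array([x,y,z])-p
    print("clock",round(s["clock"],2),"pos",p.round(4),"jaw",round(ja,1),"q6",s["qpos"][5].round(2),"w",round(s["width"],4),"F",np.round(s["contact_force"],1))
    print(" world d mm",(d*1000).round(1)," dp",(M.T@d/0.12).round(3)," ang",(np.degrees(rv)/90).round(3)," final-frame dp",(D.T@d/.12).round(3))
E
python3 - <<'E'
from h import *
d=load("top0.npz"); P=cloud(d); im=d["image"]; hsv=cv2.cvtColor(im,cv2.COLOR_BGR2HSV)
V=cv2.GaussianBlur(hsv[...,2],(3,3),0)
def rep(n,mask,box,z):
    m=np.zeros(mask.shape,np.uint8); x0,x1,y0,y1=box; m[y0:y1,x0:x1]=mask[y0:y1,x0:x1]
    cs,_=cv2.findContours(m,cv2.RETR_EXTERNAL,cv2.CHAIN_APPROX_NONE)
    for c in cs:
        if cv2.contourArea(c)<100: continue
        w=onplane(d,c.reshape(-1,2),z)[:,:2]*1000; r=cv2.minAreaRect(w.astype(np.float32)); print(n,np.round(r[0],1),np.round(r[1],1),round(r[2],1),"npx",cv2.contourArea(c))
tray=(220,420,143,192)
rep("cells",(V<66).astype(np.uint8),tray,.016)
rep("trays",((P[...,2]>.007)&(P[...,2]<.03)|(V<66)).astype(np.uint8),tray,.018)
wood=((hsv[...,1]>80)).astype(np.uint8)
rep("tamper",wood,(215,255,212,245),.012)
rep("orange",wood,(262,430,195,250),.06)
k=(P[...,2]>.04)&(P[...,2]<.07); k[:212]=0;k[245:]=0;k[:,:220]=0;k[:,250:]=0
print("knob",k.sum(),(P[k].mean(0)*1000).round(1))
plan(.41,.28,.2,0)
E
```

```text
cells [597.9 265.8] [64.2 64.7] 7.6 npx 358.0
cells [ 596.8 -241.5] [68.7 98.8] 10.2 npx 601.0
cells [610.5 176.2] [63.8 64. ] 8.4 npx 347.0
cells [617.2  37.1] [59.8 59.7] 43.8 npx 269.0
cells [623.5 -53.8] [58.3 61.9] 88.8 npx 270.0
trays [ 593.1 -239.6] [ 95.3 124.9] 10.2 npx 1025.5
trays [603.  221.3] [ 95.8 181. ] 7.9 npx 1514.5
trays [616.9  -7.9] [ 95.8 179.6] 3.4 npx 1506.0
tamper [410.1 279.5] [78.7 46.7] 85.5 npx 320.0
orange [355.2  16.1] [50. 28.] 88.9 npx 120.0
orange [ 362.2 -105.9] [50.  46.7] 88.9 npx 196.5
orange [ 372.6 -295.1] [53.  49.9] 88.3 npx 215.0
orange [414.5 140.5] [54.1 52.2] 84.2 npx 260.0
orange [ 458.4 -160. ] [54.  51.8] 74.8 npx 259.0
orange [472.6  20.1] [48.8 48.8] 43.9 npx 195.0
knob 67 [408.6 279.1  55.9]
clock 0.1 pos [ 0.1866 -0.5433  0.1976] jaw -71.0 q6 -0.12 w 0.0857 F [ 0.4 -0.6 -0.4]
 world d mm [223.4 823.3   2.4]  dp [-0.009  3.989 -5.884]  ang [-0.789 -0.001 -0.001]  final-frame dp [-0.02   6.861  1.861]
```

Positions found (mm). The sizes match the given ones.
- **Round pots:** (370,-299) and (470,20)
- **Square pots:** (414,141) at yaw -6°, and (457,-160) at -15°
- **Tamper:** knob at (409,279), yaw -4.5°
- **Round cells:** (617,37) and (623,-53), tray yaw 4°
- **Square cells:** (598,266) and (610,176), tray yaw 8°
- **Tool bay:** (596,-241), yaw 10°

I'll start with the round pot at (370,-299).

```bash
cat >> h.py <<'E'
def rows(x,y,z,jaw,n=7,s=None):
    """per-row tool-frame numbers for a straight, evenly turned move in n rows"""
    s=s or get_state(); plan(x,y,z,jaw,s); M=R(s).as_matrix(); p=np.array(s["position"])
    ja=np.degrees(np.arctan2(M[1,2],M[0,2])); a=np.radians(ja+(jaw-ja+90)%180-90)
    zx=np.array([np.cos(a),np.sin(a),0]); xx=np.array([0,0,-1.]); D=np.c_[xx,np.cross(zx,xx),zx]
    rv=Ro.from_matrix(M.T@D).as_rotvec()/n; d=(np.array([x,y,z])-p)/n
    for i in range(n):
        Mi=M@Ro.from_rotvec(rv*i).as_matrix(); print(i+1,"dp",(Mi.T@d/.12).round(3).tolist(),"ang",(np.degrees(rv)/90).round(3).tolist())
E
python3 -c "
from h import *
rows(.370,-.298,.13,4,8)"
```

```text
clock 0.1 pos [ 0.1866 -0.5433  0.1976] jaw -71.0 q6 -0.12 w 0.0857 F [ 0.4 -0.6 -0.4]
 world d mm [183.4 245.3 -67.6]  dp [ 0.566  2.109 -1.436]  ang [-0.834 -0.001 -0.001]  final-frame dp [0.564 1.933 1.667]
1 dp [0.071, 0.264, -0.18] ang [-0.104, -0.0, -0.0]
2 dp [0.071, 0.289, -0.134] ang [-0.104, -0.0, -0.0]
3 dp [0.071, 0.307, -0.085] ang [-0.104, -0.0, -0.0]
4 dp [0.071, 0.317, -0.034] ang [-0.104, -0.0, -0.0]
5 dp [0.071, 0.318, 0.018] ang [-0.104, -0.0, -0.0]
6 dp [0.071, 0.311, 0.07] ang [-0.104, -0.0, -0.0]
7 dp [0.07, 0.296, 0.12] ang [-0.104, -0.0, -0.0]
8 dp [0.07, 0.272, 0.166] ang [-0.104, -0.0, -0.0]
```

Request:
arm_command:
  series:
    - {"dp": [0.071,0.264,-0.18],"angular": [-0.104,0,0],"gripper": 85}
    - {"dp": [0.071,0.289,-0.134],"angular": [-0.104,0,0],"gripper": 85}
    - {"dp": [0.071,0.307,-0.085],"angular": [-0.104,0,0],"gripper": 85}
    - {"dp": [0.071,0.317,-0.034],"angular": [-0.104,0,0],"gripper": 85}
    - {"dp": [0.071,0.318,0.018],"angular": [-0.104,0,0],"gripper": 85}
    - {"dp": [0.071,0.311,0.07],"angular": [-0.104,0,0],"gripper": 85}
    - {"dp": [0.07,0.296,0.12],"angular": [-0.104,0,0],"gripper": 85}
    - {"dp": [0.07,0.272,0.166],"angular": [-0.104,0,0],"gripper": 85}
  grip_force: 40

```text
clock: 1.1
position: [0.3689, -0.289, 0.1252]
ee_rot: [0.706, -0.035, 0.707, 0.038]
contact_force: [0.8, -0.6, -1.0]
width: 0.0849
```

```bash
python3 -c "
from h import *
rows(.370,-.298,.13,4,4)
s=get_state(); d=get_image('wrist'); cv2.imwrite('pics/w1.png',d['image']); print(d['mtx'],d['mount'])
np.savez('w1.npz',**d,pos=s['position'],rot=s['ee_rot'])"
```

```text
clock 1.1 pos [ 0.3689 -0.289   0.1252] jaw 6.0 q6 -0.92 w 0.0849 F [ 0.8 -0.6 -1. ]
 world d mm [ 1.1 -9.   4.8]  dp [-0.04  -0.075  0.001]  ang [ 0.022 -0.001 -0.003]  final-frame dp [-0.04  -0.075  0.004]
1 dp [-0.01, -0.019, 0.0] ang [0.005, -0.0, -0.001]
2 dp [-0.01, -0.019, 0.0] ang [0.005, -0.0, -0.001]
3 dp [-0.01, -0.019, 0.001] ang [0.005, -0.0, -0.001]
4 dp [-0.01, -0.019, 0.001] ang [0.005, -0.0, -0.001]
[[279.83813428   0.         325.55095436]
 [  0.         279.83813428 195.16011618]
 [  0.           0.           1.        ]] [[ 5.05834413e-04  3.19856301e-01 -9.47465931e-01 -1.75400687e-01]
 [ 4.46807604e-04  9.47465886e-01  3.19856524e-01  8.20271576e-02]
 [ 9.99999772e-01 -5.85129420e-04  3.36346623e-04  6.16631642e-04]
 [ 0.00000000e+00  0.00000000e+00  0.00000000e+00  1.00000000e+00]]
```

View pics/w1.png

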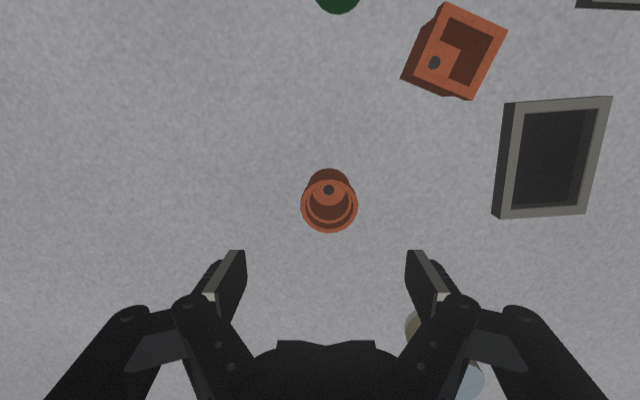

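The wrist view shows the terracotta round pot at (330,205) between the jaws. Square pot B is at (455,50) and the tool tray at (555,158). I'll measure the rim from this view before grasping.

```bash
cat >> h.py <<'E'
def wT(s,d):
    T=np.eye(4); T[:3,:3]=R(s).as_matrix(); T[:3,3]=s["position"]; return T@d["mount"]
def wlook(name=None):
    s=get_state(); d=get_image("wrist")
    if name: cv2.imwrite(f"pics/{name}.png",d["image"])
    return s,d,cloud(d,wT(s,d))
def rims(d,P,lo=.052,hi=.068,h=(3,20),smin=100):
    """coloured blobs at rim height: centre, size, angle in mm"""
    hsv=cv2.cvtColor(d["image"],cv2.COLOR_BGR2HSV)
    m=((hsv[...,0]>=h[0])&(hsv[...,0]<=h[1])&(hsv[...,1]>smin)&(P[...,2]>lo)&(P[...,2]<hi)).astype(np.uint8)
    n,l=cv2.connectedComponents(m)
    for i in range(1,n):
        k=l==i
        if k.sum()<60: continue
        q=P[k]; r=cv2.minAreaRect((q[:,:2]*1000).astype(np.float32)); print("rim",k.sum(),np.round(r[0],1),np.round(r[1],1),round(r[2],1),"z",(np.median(q[:,2])*1000).round(1))
E
python3 -c "
from h import *
z=load('w1.npz'); s=dict(position=z['pos'],ee_rot=z['rot']); P=cloud(z,wT(s,z)); rims(z,P)
rows(.370,-.298,.034,4,6)"
```

```text
rim 3398 [ 460.1 -161.2] [54.9 54.8] 75.4 z 59.7
rim 994 [ 373.4 -298.3] [52.3 51.7] 15.6 z 59.5
clock 1.15 pos [ 0.3701 -0.284   0.124 ] jaw 6.3 q6 -0.92 w 0.0848 F [ 1.   3.  -1.7]
 world d mm [ -0.1 -14.  -90. ]  dp [ 0.749 -0.124 -0.013]  ang [ 0.025 -0.    -0.007]  final-frame dp [ 0.75  -0.116 -0.009]
1 dp [0.125, -0.021, -0.002] ang [0.004, -0.0, -0.001]
2 dp [0.125, -0.02, -0.002] ang [0.004, -0.0, -0.001]
3 dp [0.125, -0.02, -0.002] ang [0.004, -0.0, -0.001]
4 dp [0.125, -0.02, -0.002] ang [0.004, -0.0, -0.001]
5 dp [0.125, -0.02, -0.002] ang [0.004, -0.0, -0.001]
6 dp [0.125, -0.02, -0.002] ang [0.004, -0.0, -0.001]
```

Request:
arm_command:
  series:
    - {"dp": [0,-0.06,0.01],"angular": [0.01,0,0],"gripper": 85}
    - {"dp": [0.05,-0.06,0.01],"angular": [0.01,0,0],"gripper": 85}
    - {"dp": [0.18,0,0],"angular": [0,0,0],"gripper": 85}
    - {"dp": [0.2,0,0],"angular": [0,0,0],"gripper": 85}
    - {"dp": [0.2,0,0],"angular": [0,0,0],"gripper": 85}
    - {"dp": [0.08,0,0],"angular": [0,0,0],"gripper": 85}
    - {"dp": [0,0,0],"angular": [0,0,0],"gripper": 85}
    - {"dp": [0,0,0],"angular": [0,0,0],"gripper": 85}

```text
clock: 2.15
position: [0.3736, -0.3074, 0.0362]
ee_rot: [0.707, -0.02, 0.707, 0.024]
contact_force: [0.2, 0.0, 0.6]
width: 0.0848
```

```bash
python3 -c "
from h import *
rows(.372,-.298,.036,4,1)"
```

```text
clock 2.15 pos [ 0.3736 -0.3074  0.0362] jaw 3.6 q6 -0.9 w 0.0848 F [0.2 0.  0.6]
 world d mm [-1.6  9.4 -0.2]  dp [ 0.002  0.079 -0.009]  ang [-0.005  0.    -0.003]  final-frame dp [ 0.002  0.079 -0.008]
1 dp [0.002, 0.079, -0.009] ang [-0.005, 0.0, -0.003]
```

Request:
arm_command:
  series:
    - {"dp": [0,0.06,-0.009],"angular": [0,0,0],"gripper": 85}
    - {"dp": [0,0,0],"angular": [0,0,0],"gripper": 85}
    - {"dp": [0,0,0],"angular": [0,0,0],"gripper": 50}
    - {"dp": [0,0,0],"angular": [0,0,0],"gripper": 45}
    - {"dp": [0,0,0],"angular": [0,0,0],"gripper": 45}
    - {"dp": [0,0,0],"angular": [0,0,0],"gripper": 45}
    - {"dp": [0,0,0],"angular": [0,0,0],"gripper": 45}
    - {"dp": [0,0,0],"angular": [0,0,0],"gripper": 45}
  grip_force: 40

```text
clock: 3.15
position: [0.3732, -0.3008, 0.0383]
ee_rot: [0.708, -0.022, 0.706, 0.023]
contact_force: [-0.5, -0.6, 0.5]
width: 0.0449
```

```bash
python3 -c "
from h import *
rows(.623,-.053,.13,4,7)"
```

```text
clock 3.15 pos [ 0.3732 -0.3008  0.0383] jaw 3.6 q6 -0.89 w 0.0449 F [-0.5 -0.6  0.5]
 world d mm [249.8 247.8  91.7]  dp [-0.755  1.931  2.209]  ang [-0.005  0.002 -0.001]  final-frame dp [-0.765  1.914  2.221]
1 dp [-0.108, 0.276, 0.316] ang [-0.001, 0.0, -0.0]
2 dp [-0.108, 0.276, 0.316] ang [-0.001, 0.0, -0.0]
3 dp [-0.108, 0.275, 0.316] ang [-0.001, 0.0, -0.0]
4 dp [-0.108, 0.275, 0.316] ang [-0.001, 0.0, -0.0]
5 dp [-0.109, 0.275, 0.317] ang [-0.001, 0.0, -0.0]
6 dp [-0.109, 0.274, 0.317] ang [-0.001, 0.0, -0.0]
7 dp [-0.109, 0.274, 0.317] ang [-0.001, 0.0, -0.0]
```

The opening went down to 44.9, below both the collar (54) and the body (48), so it may have missed the pot. I'll look.

```bash
python3 -c "
from h import *
s,d,P=wlook('w2'); rims(d,P)
t=get_image('top'); rims(t,cloud(t),.045,.075); i=get_image('side')['image'][60:260,300:460]; cv2.imwrite('pics/w2.png',np.hstack([cv2.resize(d['image'],None,fx=.75,fy=.75),cv2.resize(i,(240,300))]))"
```

```text
rim 4126 [ 456.9 -174.3] [29.3 55.4] 76.6 z 59.6
rim 2347 [ 373.2 -298.5] [52.5 52.1] 85.2 z 59.3
rim 76 [ 922.1 -230.6] [36.  37.1] 88.0 z 47.4
rim 68 [ 918.1 -140.8] [35.7 36.3] 88.6 z 46.9
rim 76 [912.4  39.2] [34.8 36.4] 1.7 z 47.6
rim 66 [913.8  -6. ] [35.3 36.7] 88.8 z 47.7
rim 71 [ 874.6 -187.5] [36.2 36.1] 88.5 z 47.6
rim 76 [ 876.5 -232.2] [36.4 36.6] 87.8 z 47.2
rim 60 [ 876.8 -277.4] [36.3 34. ] 87.2 z 47.4
rim 71 [870.9 -53.2] [35.3 36.8] 89.2 z 47.4
rim 68 [872.6 -97.8] [35.7 37. ] 89.3 z 48.3
rim 62 [ 874.1 -142.8] [33.5 35.2] 1.7 z 46.9
rim 68 [868.9  36.6] [35.2 37.7] 89.3 z 47.5
rim 64 [869.9  -8.3] [35.3 33. ] 89.0 z 47.2
rim 69 [ 832.9 -278.7] [35.8 36.3] 2.4 z 48.1
rim 61 [ 828.9 -143.5] [34.9 35.7] 4.4 z 47.9
rim 72 [ 829.3 -186.9] [36.  35.1] 0.3 z 47.6
rim 68 [827.  -97.1] [35.3 37.5] 89.2 z 47.5
rim 71 [821.8  36.5] [37.8 36.6] 5.5 z 47.8
rim 69 [824.7  -7.4] [35.2 33.2] 89.1 z 47.9
rim 609 [498.1 758.4] [110.3 161.7] 17.2 z 58.7
rim 83 [471.1  20.1] [50.4 47.3] 89.5 z 57.6
rim 139 [ 458.7 -160.1] [52.7 51.5] 75.2 z 58.2
rim 138 [414.6 140.4] [53.2 51. ] 84.3 z 58.0
rim 62 [408.6 279.5] [24.8 25.2] 88.9 z 55.7
```

View pics/w2.png

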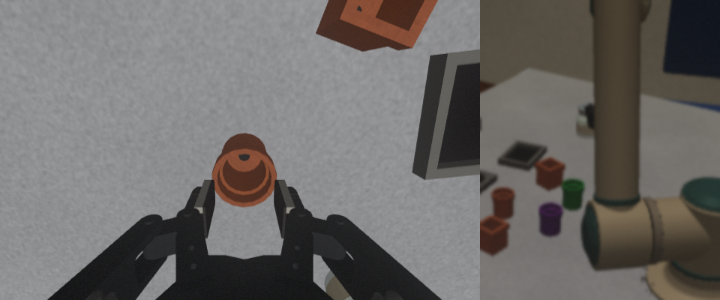

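```bash
python3 -c "
from h import *
s,d,P=wlook()
T=np.eye(4);T[:3,:3]=R(s).as_matrix();T[:3,3]=s['position']
Q=(P-T[:3,3])@T[:3,:3]*1000
np.set_printoptions(suppress=True)
for r in (236,244,252,260,270,280,290,300):
    print(r,[ (c,Q[r,c].round(0).astype(int).tolist()) for c in (262,268,274,280,286,290,362,368,374,380,386,392)])
i=d['image'][170:340,220:430]; cv2.imwrite('pics/w3.png',cv2.resize(i,None,fx=3,fy=3,interpolation=cv2.INTER_CUBIC))"
```

```text
236 [(262, [37, -26, -53]), (268, [40, -27, -48]), (274, [38, -27, -43]), (280, [38, -26, -38]), (286, [-21, 4, -24]), (290, [-20, 3, -21]), (362, [-20, 3, 23]), (368, [-21, 4, 27]), (374, [38, -26, 42]), (380, [39, -27, 47]), (386, [38, -26, 52]), (392, [39, -27, 57])]
244 [(262, [38, -34, -54]), (268, [38, -34, -49]), (274, [-43, 10, -27]), (280, [-44, 11, -23]), (286, [-22, -2, -24]), (290, [-22, -2, -21]), (362, [-21, -2, 23]), (368, [-43, 10, 23]), (374, [-44, 11, 26]), (380, [-43, 10, 29]), (386, [39, -35, 52]), (392, [37, -34, 57])]
252 [(262, [-47, 7, -33]), (268, [-53, 11, -28]), (274, [-52, 10, -25]), (280, [-52, 10, -22]), (286, [-21, -8, -24]), (290, [-22, -7, -21]), (362, [-23, -7, 23]), (368, [-44, 6, 23]), (374, [-52, 10, 25]), (380, [-52, 10, 28]), (386, [-45, 7, 32]), (392, [-45, 6, 36])]
260 [(262, [-52, 6, -31]), (268, [-59, 10, -27]), (274, [-59, 10, -24]), (280, [-55, 8, -22]), (286, [-36, -4, -22]), (290, [38, -49, -30]), (362, [38, -50, 32]), (368, [-46, 2, 23]), (374, [-60, 11, 24]), (380, [-59, 10, 26]), (386, [-59, 10, 29]), (392, [-53, 6, 34])]
270 [(262, [
[... 377 characters left out ...]
 (290, [39, -71, -31]), (362, [39, -71, 33]), (368, [-49, -8, 23]), (374, [-65, 3, 23]), (380, [-72, 8, 24]), (386, [-72, 8, 27]), (392, [-75, 10, 29])]
290 [(262, [-83, 11, -24]), (268, [-76, 6, -24]), (274, [-72, 3, -22]), (280, [-60, -6, -22]), (286, [38, -81, -35]), (290, [38, -81, -32]), (362, [39, -81, 34]), (368, [38, -81, 39]), (374, [-66, -2, 23]), (380, [-73, 4, 24]), (386, [-83, 12, 24]), (392, [-83, 11, 27])]
300 [(262, [-90, 13, -23]), (268, [-90, 12, -21]), (274, [-72, -2, -22]), (280, [-61, -11, -22]), (286, [38, -92, -36]), (290, [37, -91, -32]), (362, [39, -92, 34]), (368, [38, -92, 40]), (374, [-68, -6, 23]), (380, [-73, -1, 25]), (386, [-89, 12, 23]), (392, [-88, 11, 26])]
```

View pics/w3.png

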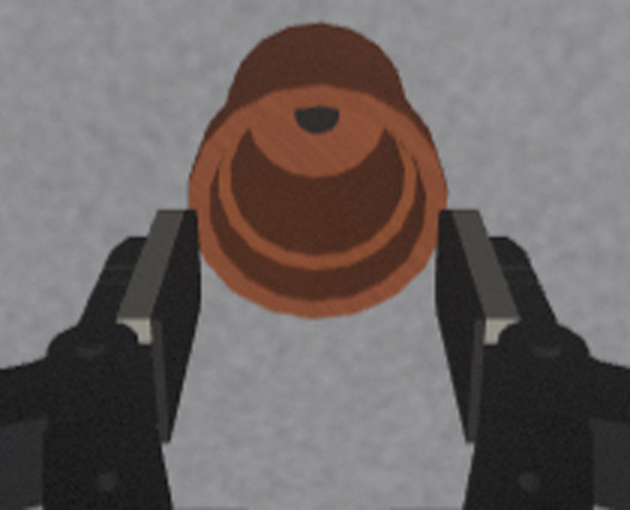

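```bash
python3 -c "
from h import *
print('gd',grip_depth, get_state()['position'])
z=load('w1.npz');s=dict(position=z['pos'],ee_rot=z['rot'])
Q=cloud(z,z['mount'])*1000
for n,q in (('open',Q),):
    m=(np.abs(q[...,1])<14)&(np.abs(q[...,2])<70)&(q[...,0]>-110)&(q[...,0]<20)&(np.abs(q[...,2])>35); print(n,np.percentile(q[m][:,0],[90,98,99.5,100]).round(1),np.abs(q[m][:,2]).min())
d=get_image('wrist');q=cloud(d,d['mount'])*1000
V=d['image'].max(2)<60
m=V&(np.abs(q[...,1])<14)&(np.abs(q[...,2])<50)&(q[...,0]>-110)&(q[...,0]<-10)&(np.abs(q[...,2])>20); print(np.percentile(q[m][:,0],[90,98,99.5,100]).round(1))
"
```

```text
gd 0.0187 [ 0.37317173 -0.30073772  0.03826652]
open [-64.7 -52.1 -48.2 -45.4] 35.74520556952647
[-62.6 -44.7 -39.4 -35.4]
```

The depth image settles it. The pads' real ends are about 40 mm behind the reported TCP at this opening, so they closed just above the rim. Wrist depth for the rim and table agrees with the reported z. I'll open, go 29 mm lower and grip the collar.

Request:
arm_command:
  series:
    - {"dp": [0,0,0],"angular": [0,0,0],"gripper": 85}
    - {"dp": [0,0.015,0],"angular": [0,0,0],"gripper": 85}
    - {"dp": [0,0,0],"angular": [0,0,0],"gripper": 85}
    - {"dp": [0,0,0],"angular": [0,0,0],"gripper": 85}
    - {"dp": [0.12,0,0],"angular": [0,0,0],"gripper": 85}
    - {"dp": [0.12,0,0],"angular": [0,0,0],"gripper": 85}
    - {"dp": [0,0,0],"angular": [0,0,0],"gripper": 85}
    - {"dp": [0,0,0],"angular": [0,0,0],"gripper": 85}

```text
clock: 4.4
position: [0.3738, -0.2994, 0.0096]
ee_rot: [0.708, -0.022, 0.705, 0.022]
contact_force: [0.5, -0.5, -0.2]
width: 0.0845
```

Request:
arm_command:
  series:
    - {"dp": [0,0,0],"angular": [0,0,0],"gripper": 46}
    - {"dp": [0,0,0],"angular": [0,0,0],"gripper": 46}
    - {"dp": [0,0,0],"angular": [0,0,0],"gripper": 46}
    - {"dp": [0,0,0],"angular": [0,0,0],"gripper": 46}
    - {"dp": [0,0,0],"angular": [0,0,0],"gripper": 46}
    - {"dp": [0,0,0],"angular": [0,0,0],"gripper": 46}
    - {"dp": [0,0,0],"angular": [0,0,0],"gripper": 46}
    - {"dp": [0,0,0],"angular": [0,0,0],"gripper": 46}

```text
clock: 5.4
position: [0.3742, -0.3001, 0.011]
ee_rot: [0.709, -0.023, 0.705, 0.022]
contact_force: [-0.0, 0.3, -0.4]
width: 0.0521
```

```bash
python3 -c "
from h import *
rows(.623,-.053,.09,4,7)"
```

```text
clock 5.4 pos [ 0.3742 -0.3001  0.011 ] jaw 3.6 q6 -0.89 w 0.0521 F [-0.   0.3 -0.4]
 world d mm [248.8 247.1  79. ]  dp [-0.65   1.923  2.202]  ang [-0.004  0.004  0.001]  final-frame dp [-0.658  1.909  2.212]
1 dp [-0.093, 0.275, 0.315] ang [-0.001, 0.001, 0.0]
2 dp [-0.093, 0.274, 0.315] ang [-0.001, 0.001, 0.0]
3 dp [-0.093, 0.274, 0.315] ang [-0.001, 0.001, 0.0]
4 dp [-0.093, 0.274, 0.315] ang [-0.001, 0.001, 0.0]
5 dp [-0.094, 0.274, 0.315] ang [-0.001, 0.001, 0.0]
6 dp [-0.094, 0.273, 0.316] ang [-0.001, 0.001, 0.0]
7 dp [-0.094, 0.273, 0.316] ang [-0.001, 0.001, 0.0]
```

Request:
arm_command:
  series:
    - {"dp": [-0.3,0,0],"angular": [0,0,0],"gripper": 46}
    - {"dp": [-0.4,0,0],"angular": [0,0,0],"gripper": 46}
    - {"dp": [-0.1,0.25,0.28],"angular": [0,0,0],"gripper": 46}
    - {"dp": [0,0.34,0.4],"angular": [0,0,0],"gripper": 46}
    - {"dp": [0,0.34,0.4],"angular": [0,0,0],"gripper": 46}
    - {"dp": [0,0.34,0.4],"angular": [0,0,0],"gripper": 46}
    - {"dp": [0,0.34,0.4],"angular": [0,0,0],"gripper": 46}
    - {"dp": [0,0.2,0.22],"angular": [0,0,0],"gripper": 46}

```text
clock: 6.4
position: [0.615, -0.0675, 0.111]
ee_rot: [0.71, -0.021, 0.704, 0.019]
contact_force: [-0.2, -0.2, -0.3]
width: 0.0517
```

```bash
python3 -c "
from h import *
rows(.623,-.053,.05,4,3)
s,d,P=wlook('w4');rims(d,P,.09,.2)"
```

```text
clock 6.4 pos [ 0.615  -0.0675  0.111 ] jaw 3.2 q6 -0.28 w 0.0517 F [-0.2 -0.2 -0.3]
 world d mm [  8.   14.5 -61. ]  dp [0.508 0.119 0.069]  ang [-0.009  0.005  0.002]  final-frame dp [0.508 0.116 0.075]
1 dp [0.169, 0.04, 0.023] ang [-0.003, 0.002, 0.001]
2 dp [0.169, 0.039, 0.024] ang [-0.003, 0.002, 0.001]
3 dp [0.169, 0.039, 0.024] ang [-0.003, 0.002, 0.001]
rim 8874 [615.2 -66.5] [51.9 54.3] 2.0 z 147.1
```

View pics/w4.png

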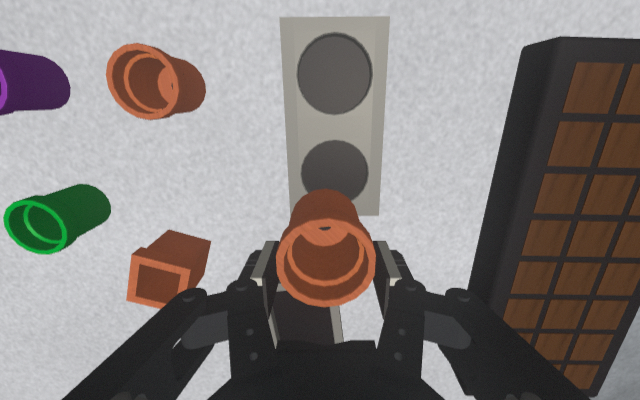

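The pot is held upright at (327,250) over the round tray. Both round cells are visible, at (334,73) and (335,172). I'll check the far cell's position and how far down the pot hangs.

```bash
cat >> h.py <<'E'
def held(s,d,P):
    hsv=cv2.cvtColor(d["image"],cv2.COLOR_BGR2HSV); q=P-s["position"]
    m=(hsv[...,0]<=20)&(hsv[...,1]>80)&(np.abs(q[...,0])<.045)&(np.abs(q[...,1])<.045)
    z=P[m][:,2]; z99=np.percentile(z,97); k=m&(P[...,2]>z99-.006)
    r=cv2.minAreaRect((P[k][:,:2]*1000).astype(np.float32))
    print("tcp",s["position"].round(4),"held rim z",(z99*1000).round(1),"rim-tcp",((z99-s["position"][2])*1000).round(1),np.round(r[0],1),np.round(r[1],1),round(r[2],1))
def darkcells(d,T,box,vmax,z=.018):
    V=cv2.cvtColor(d["image"],cv2.COLOR_BGR2HSV)[...,2]; x0,x1,y0,y1=box; m=np.zeros(V.shape,np.uint8); m[y0:y1,x0:x1]=(V<vmax)[y0:y1,x0:x1]
    for c in cv2.findContours(m,cv2.RETR_EXTERNAL,cv2.CHAIN_APPROX_NONE)[0]:
        if cv2.contourArea(c)<800: continue
        r=cv2.minAreaRect((onplane(d,c.reshape(-1,2),z,T)[:,:2]*1000).astype(np.float32)); print("cell",np.round(r[0],1),np.round(r[1],1),round(r[2],1))
E
python3 -c "
from h import *
s,d,P=wlook(); held(s,d,P); V=cv2.cvtColor(d['image'],cv2.COLOR_BGR2HSV)[...,2]; print(V[73,334],V[73,290],V[130,334])
darkcells(d,wT(s,d),(280,395,15,150),int((int(V[73,334])+int(V[130,334]))/2)); rows(.623,-.053,.05,4,1)"
```

```text
tcp [ 0.6183 -0.0644  0.1109] held rim z 160.5 rim-tcp 49.7 [618.2 -63.5] [51.9 53.9] 4.3
94 156 164
cell [618.2  36.3] [66.3 66.5] 47.8
clock 6.5 pos [ 0.6158 -0.0667  0.1107] jaw 3.3 q6 -0.28 w 0.0515 F [-0.3  0.9 -0.3]
 world d mm [  7.2  13.7 -60.7]  dp [0.506 0.112 0.062]  ang [-0.008  0.006  0.002]  final-frame dp [0.506 0.11  0.068]
1 dp [0.506, 0.112, 0.062] ang [-0.008, 0.006, 0.002]
```

Request:
arm_command:
  series:
    - {"dp": [0,0.05,0.035],"angular": [-0.008,0,0],"gripper": 46}
    - {"dp": [0,0.04,0.025],"angular": [0,0,0],"gripper": 46}
    - {"dp": [0,0,0],"angular": [0,0,0],"gripper": 46}
    - {"dp": [0.15,0,0],"angular": [0,0,0],"gripper": 46}
    - {"dp": [0.2,0,0],"angular": [0,0,0],"gripper": 46}
    - {"dp": [0.1,0,0],"angular": [0,0,0],"gripper": 46}
    - {"dp": [0,0,0],"angular": [0,0,0],"gripper": 46}
    - {"dp": [0,0,0],"angular": [0,0,0],"gripper": 46}

```text
clock: 7.5
position: [0.6208, -0.0592, 0.0569]
ee_rot: [0.71, -0.025, 0.703, 0.022]
contact_force: [0.4, -0.4, -0.6]
width: 0.0515
```

```bash
python3 -c "
from h import *
rows(.6243,-.054,.016,4,1)"
```

```text
clock 7.5 pos [ 0.6208 -0.0592  0.0569] jaw 3.8 q6 -0.27 w 0.0515 F [ 0.4 -0.4 -0.6]
 world d mm [  3.5   5.2 -40.9]  dp [0.341 0.043 0.029]  ang [-0.002  0.006  0.003]  final-frame dp [0.341 0.041 0.033]
1 dp [0.341, 0.043, 0.029] ang [-0.002, 0.006, 0.003]
```

Request:
arm_command:
  series:
    - {"dp": [0,0.045,0.03],"angular": [0,0.005,0.003],"gripper": 46}
    - {"dp": [0.08,0,0],"angular": [0,0,0],"gripper": 46}
    - {"dp": [0.1,0,0],"angular": [0,0,0],"gripper": 46}
    - {"dp": [0.08,0,0],"angular": [0,0,0],"gripper": 46}
    - {"dp": [0.05,0,0],"angular": [0,0,0],"gripper": 46}
    - {"dp": [0.03,0,0],"angular": [0,0,0],"gripper": 46}
    - {"dp": [0,0,0],"angular": [0,0,0],"gripper": 46}
    - {"dp": [0,0,0],"angular": [0,0,0],"gripper": 46}

```text
clock: 8.5
position: [0.6255, -0.0533, 0.0151]
ee_rot: [0.708, -0.024, 0.706, 0.023]
contact_force: [0.4, 0.4, -0.8]
width: 0.0519
```

```bash
python3 -c "
from h import *
rows(.6243,-.054,.0145,4,1)
s,d,P=wlook(); held(s,d,P)"
```

```text
clock 8.5 pos [ 0.6255 -0.0533  0.0151] jaw 3.8 q6 -0.26 w 0.0519 F [ 0.4  0.4 -0.8]
 world d mm [-1.2 -0.7 -0.6]  dp [ 0.005 -0.005 -0.01 ]  ang [-0.002  0.002  0.   ]  final-frame dp [ 0.005 -0.005 -0.01 ]
1 dp [0.005, -0.005, -0.01] ang [-0.002, 0.002, 0.0]
tcp [ 0.6255 -0.0533  0.0151] held rim z 64.9 rim-tcp 49.7 [625.9 -52.2] [52.  53.4] 4.7
```

The rim is at 65 mm, so the pot is on the cell floor and 1 mm from centre. Releasing, then heading to the second round pot.

Request:
arm_command:
  series:
    - {"dp": [0,0,0],"angular": [0,0,0],"gripper": 85}
    - {"dp": [0,0,0],"angular": [0,0,0],"gripper": 85}
    - {"dp": [0,0,0],"angular": [0,0,0],"gripper": 85}
    - {"dp": [-0.25,0,0],"angular": [0,0,0],"gripper": 85}
    - {"dp": [-0.4,0,0],"angular": [0,0,0],"gripper": 85}
    - {"dp": [-0.1,0.18,-0.32],"angular": [0,0,0],"gripper": 85}
    - {"dp": [0,0.2,-0.36],"angular": [0,0,0],"gripper": 85}
    - {"dp": [0,0.2,-0.36],"angular": [0,0,0],"gripper": 85}

```text
clock: 9.55
position: [0.4977, 0.0075, 0.1072]
ee_rot: [0.71, -0.023, 0.704, 0.022]
contact_force: [-0.3, 0.5, 0.8]
width: 0.0851
```

```bash
python3 -c "
from h import *
rows(.472,.020,.01,4,1)
s,d,P=wlook(); rims(d,P)"
```

```text
clock 9.55 pos [0.4977 0.0075 0.1072] jaw 3.7 q6 -0.19 w 0.0851 F [-0.3  0.5  0.8]
 world d mm [-25.7  12.5 -97.2]  dp [ 0.808  0.118 -0.214]  ang [-0.004  0.005  0.001]  final-frame dp [ 0.81   0.119 -0.207]
1 dp [0.808, 0.118, -0.214] ang [-0.004, 0.005, 0.001]
rim 2441 [415.2 133.9] [42.7 55.3] 85.0 z 59.9
rim 1210 [473.7  20.1] [52.5 52. ] 51.5 z 59.5
rim 1081 [629.2 -46.2] [37.2 53. ] 47.4 z 61.5
rim 765 [ 456.6 -140.6] [65.  33.7] 23.1 z 59.4
```

Request:
arm_command:
  series:
    - {"dp": [0,0.05,-0.1],"angular": [0,0.005,0],"gripper": 85}
    - {"dp": [0,0.03,-0.06],"angular": [0,0,0],"gripper": 85}
    - {"dp": [0,0,0],"angular": [0,0,0],"gripper": 85}
    - {"dp": [0.1,0,0],"angular": [0,0,0],"gripper": 85}
    - {"dp": [0.15,0,0],"angular": [0,0,0],"gripper": 85}
    - {"dp": [0.05,0,0],"angular": [0,0,0],"gripper": 85}
    - {"dp": [0,0,0],"angular": [0,0,0],"gripper": 85}
    - {"dp": [0,0,0],"angular": [0,0,0],"gripper": 85}

```text
clock: 10.6
position: [0.4715, 0.0181, 0.0684]
ee_rot: [0.704, -0.022, 0.709, 0.023]
contact_force: [-0.2, -0.3, 0.7]
width: 0.0853
```

```bash
python3 -c "
from h import *
rows(.4735,.020,.01,4,1)"
```

```text
clock 10.6 pos [0.4715 0.0181 0.0684] jaw 3.7 q6 -0.17 w 0.0853 F [-0.2 -0.3  0.7]
 world d mm [  2.    1.9 -58.4]  dp [0.486 0.014 0.021]  ang [-0.004 -0.005 -0.001]  final-frame dp [0.487 0.015 0.018]
1 dp [0.486, 0.014, 0.021] ang [-0.004, -0.005, -0.001]
```

Request:
arm_command:
  series:
    - {"dp": [0.1,0.014,0.02],"angular": [0,-0.005,0],"gripper": 85}
    - {"dp": [0.15,0,0],"angular": [0,0,0],"gripper": 85}
    - {"dp": [0.15,0,0],"angular": [0,0,0],"gripper": 85}
    - {"dp": [0.08,0,0],"angular": [0,0,0],"gripper": 85}
    - {"dp": [0,0,0],"angular": [0,0,0],"gripper": 85}
    - {"dp": [0,0,0],"angular": [0,0,0],"gripper": 46}
    - {"dp": [0,0,0],"angular": [0,0,0],"gripper": 46}
    - {"dp": [0,0,0],"angular": [0,0,0],"gripper": 46}

```text
clock: 11.6
position: [0.4787, 0.0194, 0.0136]
ee_rot: [0.711, -0.023, 0.703, 0.023]
contact_force: [0.7, 0.3, -0.6]
width: 0.0513
```

```bash
python3 -c "
from h import *
rows(.618,.0365,.1,4,1)"
```

```text
clock 11.6 pos [0.4787 0.0194 0.0136] jaw 3.7 q6 -0.17 w 0.0513 F [ 0.7  0.3 -0.6]
 world d mm [139.3  17.1  86.4]  dp [-0.707  0.067  1.175]  ang [-0.004  0.007  0.   ]  final-frame dp [-0.72   0.061  1.168]
1 dp [-0.707, 0.067, 1.175] ang [-0.004, 0.007, 0.0]
```

Request:
arm_command:
  series:
    - {"dp": [0,0,0],"angular": [0,0,0],"gripper": 46}
    - {"dp": [-0.25,0,0],"angular": [0,0,0],"gripper": 46}
    - {"dp": [-0.4,0,0],"angular": [0,0,0],"gripper": 46}
    - {"dp": [-0.05,0.02,0.3],"angular": [0,0,0],"gripper": 46}
    - {"dp": [0,0.02,0.36],"angular": [0,0,0],"gripper": 46}
    - {"dp": [0,0.02,0.3],"angular": [0,0,0],"gripper": 46}
    - {"dp": [0,0,0.12],"angular": [0,0,0],"gripper": 46}
    - {"dp": [0,0,0],"angular": [0,0,0],"gripper": 46}

```text
clock: 12.6
position: [0.6079, 0.0352, 0.1009]
ee_rot: [0.71, -0.023, 0.704, 0.023]
contact_force: [-0.3, 1.0, -0.3]
width: 0.0513
```

```bash
python3 -c "
from h import *
s,d,P=wlook(); held(s,d,P)
rows(.618,.0365,.05,4,1)"
```

```text
tcp [0.6079 0.0352 0.1009] held rim z 149.4 rim-tcp 48.4 [608.1  35.4] [51.3 53.8] 3.8
clock 12.65 pos [0.607  0.0352 0.1009] jaw 3.7 q6 -0.12 w 0.0509 F [ 0.  -0.6 -1. ]
 world d mm [ 11.    1.3 -50.9]  dp [0.425 0.005 0.089]  ang [-0.004  0.005  0.   ]  final-frame dp [0.424 0.005 0.092]
1 dp [0.425, 0.005, 0.089] ang [-0.004, 0.005, 0.0]
```

Request:
arm_command:
  series:
    - {"dp": [0,0,0.05],"angular": [0,0.003,0],"gripper": 46}
    - {"dp": [0,0,0.035],"angular": [0,0,0],"gripper": 46}
    - {"dp": [0.1,0,0],"angular": [0,0,0],"gripper": 46}
    - {"dp": [0.15,0,0],"angular": [0,0,0],"gripper": 46}
    - {"dp": [0.12,0,0],"angular": [0,0,0],"gripper": 46}
    - {"dp": [0.05,0,0],"angular": [0,0,0],"gripper": 46}
    - {"dp": [0,0,0],"angular": [0,0,0],"gripper": 46}
    - {"dp": [0,0,0],"angular": [0,0,0],"gripper": 46}

```text
clock: 13.65
position: [0.6131, 0.0355, 0.0474]
ee_rot: [0.706, -0.022, 0.707, 0.022]
contact_force: [-0.1, 0.3, -1.6]
width: 0.051
```

```bash
python3 -c "
from h import *
rows(.618,.0365,.0158,4,1)"
```

```text
clock 13.65 pos [0.6131 0.0355 0.0474] jaw 3.6 q6 -0.12 w 0.051 F [-0.1  0.3 -1.6]
 world d mm [  4.9   1.  -31.6]  dp [0.263 0.006 0.041]  ang [-0.004 -0.001 -0.   ]  final-frame dp [0.263 0.005 0.041]
1 dp [0.263, 0.006, 0.041] ang [-0.004, -0.001, -0.0]
```

Request:
arm_command:
  series:
    - {"dp": [0,0.006,0.045],"angular": [0,0,0],"gripper": 46}
    - {"dp": [0.05,0,0],"angular": [0,0,0],"gripper": 46}
    - {"dp": [0.08,0,0],"angular": [0,0,0],"gripper": 46}
    - {"dp": [0.07,0,0],"angular": [0,0,0],"gripper": 46}
    - {"dp": [0.05,0,0],"angular": [0,0,0],"gripper": 46}
    - {"dp": [0.02,0,0],"angular": [0,0,0],"gripper": 46}
    - {"dp": [0,0,0],"angular": [0,0,0],"gripper": 46}
    - {"dp": [0,0,0],"angular": [0,0,0],"gripper": 46}

```text
clock: 14.65
position: [0.6202, 0.0367, 0.0179]
ee_rot: [0.708, -0.023, 0.706, 0.022]
contact_force: [0.1, 0.5, -2.3]
width: 0.0509
```

```bash
python3 -c "
from h import *
s,d,P=wlook(); held(s,d,P);plan(.618,.0365,.0158,4); plan(.459,-.1605,.1,-15)"
```

```text
tcp [0.6202 0.0367 0.0179] held rim z 66.4 rim-tcp 48.5 [620.7  37.2] [51.3 53.6] 3.8
clock 14.7 pos [0.6201 0.0368 0.0178] jaw 3.6 q6 -0.12 w 0.0511 F [-0.1 -0.9 -0.6]
 world d mm [-2.1 -0.3 -2. ]  dp [ 0.016 -0.001 -0.018]  ang [-0.004  0.002  0.   ]  final-frame dp [ 0.016 -0.001 -0.018]
clock 14.7 pos [0.6201 0.0368 0.0178] jaw 3.6 q6 -0.12 w 0.0511 F [-0.1 -0.9 -0.6]
 world d mm [-161.1 -197.3   82.2]  dp [-0.688 -1.556 -1.443]  ang [ 0.207  0.002 -0.   ]  final-frame dp [-0.685 -1.936 -0.872]
```

Request:
arm_command:
  series:
    - {"dp": [0.015,0,-0.015],"angular": [0,0,0],"gripper": 46}
    - {"dp": [0,0,0],"angular": [0,0,0],"gripper": 85}
    - {"dp": [0,0,0],"angular": [0,0,0],"gripper": 85}
    - {"dp": [0,0,0],"angular": [0,0,0],"gripper": 85}
    - {"dp": [-0.25,0,0],"angular": [0,0,0],"gripper": 85}
    - {"dp": [-0.4,0,0],"angular": [0,0,0],"gripper": 85}
    - {"dp": [-0.05,-0.3,-0.3],"angular": [0.1,0,0],"gripper": 85}
    - {"dp": [0,-0.4,-0.24],"angular": [0.1,0,0],"gripper": 85}

```text
clock: 15.7
position: [0.553, -0.0461, 0.1007]
ee_rot: [0.703, 0.09, 0.7, -0.09]
contact_force: [1.0, -0.4, 0.2]
width: 0.0851
```

```bash
python3 -c "
from h import *
rows(.459,-.1605,.1,-15,2)"
```

```text
clock 15.7 pos [ 0.553  -0.0461  0.1007] jaw -14.6 q6 0.05 w 0.0851 F [ 1.  -0.4  0.2]
 world d mm [ -94.  -114.4   -0.7]  dp [ 0.003 -1.12  -0.518]  ang [ 0.004  0.003 -0.   ]  final-frame dp [ 0.006 -1.123 -0.51 ]
1 dp [0.002, -0.56, -0.259] ang [0.002, 0.001, -0.0]
2 dp [0.002, -0.561, -0.257] ang [0.002, 0.001, -0.0]
```

Request:
arm_command:
  series:
    - {"dp": [0,-0.4,-0.18],"angular": [0,0,0],"gripper": 85}
    - {"dp": [0,-0.36,-0.16],"angular": [0,0,0],"gripper": 85}
    - {"dp": [0,-0.2,-0.1],"angular": [0,0,0],"gripper": 85}
    - {"dp": [0,-0.06,-0.03],"angular": [0,0,0],"gripper": 85}
    - {"dp": [0,0,0],"angular": [0,0,0],"gripper": 85}
    - {"dp": [0.1,0,0],"angular": [0,0,0],"gripper": 85}
    - {"dp": [0.1,0,0],"angular": [0,0,0],"gripper": 85}
    - {"dp": [0,0,0],"angular": [0,0,0],"gripper": 85}

```text
clock: 16.7
position: [0.4645, -0.153, 0.0739]
ee_rot: [0.703, 0.091, 0.7, -0.09]
contact_force: [0.3, 0.2, -0.1]
width: 0.085
```

```bash
python3 -c "
from h import *
s,d,P=wlook(); rims(d,P); rows(.4595,-.1605,.01,-15,1)"
```

```text
rim 2311 [620.9 -64.5] [29.1 54.3] 75.3 z 62.4
rim 2905 [ 460.4 -161.2] [54.5 53.8] 75.4 z 59.8
clock 16.75 pos [ 0.4649 -0.1531  0.0743] jaw -14.7 q6 -0.21 w 0.0849 F [-0.3 -0.1  0.2]
 world d mm [ -5.4  -7.4 -64.3]  dp [ 0.536 -0.071 -0.03 ]  ang [ 0.003  0.003 -0.001]  final-frame dp [ 0.536 -0.071 -0.027]
1 dp [0.536, -0.071, -0.03] ang [0.003, 0.003, -0.001]
```

Request:
arm_command:
  series:
    - {"dp": [0,-0.05,-0.02],"angular": [0,0.002,0],"gripper": 85}
    - {"dp": [0.1,-0.02,0],"angular": [0,0,0],"gripper": 85}
    - {"dp": [0.2,0,0],"angular": [0,0,0],"gripper": 85}
    - {"dp": [0.15,0,0],"angular": [0,0,0],"gripper": 85}
    - {"dp": [0.08,0,0],"angular": [0,0,0],"gripper": 85}
    - {"dp": [0,0,0],"angular": [0,0,0],"gripper": 46}
    - {"dp": [0,0,0],"angular": [0,0,0],"gripper": 46}
    - {"dp": [0,0,0],"angular": [0,0,0],"gripper": 46}

```text
clock: 17.75
position: [0.4617, -0.1626, 0.0091]
ee_rot: [0.703, 0.091, 0.699, -0.091]
contact_force: [0.9, -0.1, -0.9]
width: 0.0531
```

```bash
python3 -c "
from h import *
rows(.611,.176,.12,8,7)"
```

```text
clock 17.75 pos [ 0.4617 -0.1626  0.0091] jaw -14.8 q6 -0.23 w 0.0531 F [ 0.9 -0.1 -0.9]
 world d mm [149.3 338.6 110.9]  dp [-0.921  3.045  0.489]  ang [-0.253  0.003  0.001]  final-frame dp [-0.924  2.621  1.624]
1 dp [-0.132, 0.435, 0.07] ang [-0.036, 0.0, 0.0]
2 dp [-0.132, 0.43, 0.094] ang [-0.036, 0.0, 0.0]
3 dp [-0.132, 0.424, 0.118] ang [-0.036, 0.0, 0.0]
4 dp [-0.132, 0.417, 0.142] ang [-0.036, 0.0, 0.0]
5 dp [-0.132, 0.408, 0.166] ang [-0.036, 0.0, 0.0]
6 dp [-0.132, 0.398, 0.188] ang [-0.036, 0.0, 0.0]
7 dp [-0.132, 0.387, 0.211] ang [-0.036, 0.0, 0.0]
```

Request:
arm_command:
  series:
    - {"dp": [-0.2,0,0],"angular": [0,0,0],"gripper": 46}
    - {"dp": [-0.4,0,0],"angular": [0,0,0],"gripper": 46}
    - {"dp": [-0.3,0.2,0.04],"angular": [-0.036,0,0],"gripper": 46}
    - {"dp": [0,0.43,0.08],"angular": [-0.036,0,0],"gripper": 46}
    - {"dp": [0,0.43,0.1],"angular": [-0.036,0,0],"gripper": 46}
    - {"dp": [0,0.42,0.13],"angular": [-0.036,0,0],"gripper": 46}
    - {"dp": [0,0.41,0.16],"angular": [-0.036,0,0],"gripper": 46}
    - {"dp": [0,0.4,0.2],"angular": [-0.036,0,0],"gripper": 46}

```text
clock: 18.75
position: [0.5782, 0.1077, 0.125]
ee_rot: [0.711, -0.032, 0.701, 0.029]
contact_force: [0.4, -0.0, -1.2]
width: 0.0527
```

```bash
python3 -c "
from h import *
s,d,P=wlook('w5'); held(s,d,P); rows(.611,.176,.11,8,2)
V=cv2.cvtColor(d['image'],cv2.COLOR_BGR2HSV)[...,2];np.savez('w5.npz',**d,pos=s['position'],rot=s['ee_rot'])"
```

```text
tcp [0.5782 0.1077 0.125 ] held rim z 177.1 rim-tcp 52.1 [578.4 108.3] [54.7 55.7] 5.2
clock 18.8 pos [0.5821 0.115  0.1252] jaw 5.1 q6 -0.01 w 0.0531 F [4.7 4.8 0.2]
 world d mm [ 28.9  61.  -15.2]  dp [0.133 0.485 0.283]  ang [-0.032  0.013 -0.001]  final-frame dp [0.127 0.47  0.309]
1 dp [0.067, 0.242, 0.141] ang [-0.016, 0.006, -0.001]
2 dp [0.065, 0.239, 0.148] ang [-0.016, 0.006, -0.001]
```

View pics/w5.png

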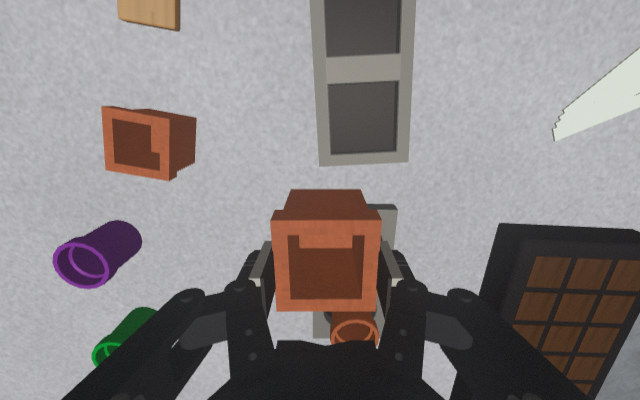

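The square pot is held level at (325,250). The near square cell is at about (363,118), and the first round pot can be seen in its tray at (353,330). I'll measure the near cell from this view.

```bash
python3 -c "
from h import *
z=load('w5.npz'); s=dict(position=z['pos'],ee_rot=z['rot']); V=cv2.cvtColor(z['image'],cv2.COLOR_BGR2HSV)[...,2]; print(V[118,363],V[68,363],V[118,323],V[153,350])
darkcells(z,wT(s,z),(318,412,70,170),125)"
```

```text
85 151 138 88
cell [611.2 175.4] [67.9 68.1] 7.8
```

Request:
arm_command:
  series:
    - {"dp": [0,0.17,0.1],"angular": [-0.016,0.006,0],"gripper": 46}
    - {"dp": [0,0.15,0.1],"angular": [-0.012,0.003,0],"gripper": 46}
    - {"dp": [0,0.08,0.05],"angular": [0,0,0],"gripper": 46}
    - {"dp": [0,0,0],"angular": [0,0,0],"gripper": 46}
    - {"dp": [0.1,0,0],"angular": [0,0,0],"gripper": 46}
    - {"dp": [0.15,0,0],"angular": [0,0,0],"gripper": 46}
    - {"dp": [0,0,0],"angular": [0,0,0],"gripper": 46}
    - {"dp": [0,0,0],"angular": [0,0,0],"gripper": 46}

```text
clock: 19.8
position: [0.6053, 0.1651, 0.0937]
ee_rot: [0.706, -0.048, 0.705, 0.047]
contact_force: [-0.3, -0.6, -1.0]
width: 0.0529
```

```bash
python3 -c "
from h import *
s,d,P=wlook(); held(s,d,P);rows(.612,.176,.013,8,1)"
```

```text
tcp [0.6053 0.1651 0.0937] held rim z 145.8 rim-tcp 52.1 [605.8 165.6] [54.1 55.6] 7.7
clock 19.85 pos [0.6051 0.1651 0.0937] jaw 7.7 q6 0.02 w 0.0534 F [-0.8 -1.6 -1.2]
 world d mm [  6.9  10.9 -80.7]  dp [0.672 0.084 0.068]  ang [-0.004  0.001  0.001]  final-frame dp [0.672 0.082 0.07 ]
1 dp [0.672, 0.084, 0.068] ang [-0.004, 0.001, 0.001]
```

Request:
arm_command:
  series:
    - {"dp": [0,0.06,0.05],"angular": [0,0,0],"gripper": 46}
    - {"dp": [0,0.02,0.015],"angular": [0,0,0],"gripper": 46}
    - {"dp": [0.08,0,0],"angular": [0,0,0],"gripper": 46}
    - {"dp": [0.15,0,0],"angular": [0,0,0],"gripper": 46}
    - {"dp": [0.12,0,0],"angular": [0,0,0],"gripper": 46}
    - {"dp": [0.06,0,0],"angular": [0,0,0],"gripper": 46}
    - {"dp": [0,0,0],"angular": [0,0,0],"gripper": 46}
    - {"dp": [0,0,0],"angular": [0,0,0],"gripper": 46}

```text
clock: 20.85
position: [0.6134, 0.1768, 0.0431]
ee_rot: [0.707, -0.048, 0.704, 0.047]
contact_force: [0.6, 0.5, -1.4]
width: 0.0532
```

```bash
python3 -c "
from h import *
rows(.6115,.1755,.0125,8,1)"
```

```text
clock 20.85 pos [0.6134 0.1768 0.0431] jaw 7.7 q6 0.04 w 0.0532 F [ 0.6  0.5 -1.4]
 world d mm [ -1.9  -1.3 -30.6]  dp [ 0.255 -0.008 -0.018]  ang [-0.003  0.003  0.001]  final-frame dp [ 0.255 -0.008 -0.017]
1 dp [0.255, -0.008, -0.018] ang [-0.003, 0.003, 0.001]
```

Request:
arm_command:
  series:
    - {"dp": [0.05,-0.008,-0.018],"angular": [0,0.002,0],"gripper": 46}
    - {"dp": [0.08,0,0],"angular": [0,0,0],"gripper": 46}
    - {"dp": [0.07,0,0],"angular": [0,0,0],"gripper": 46}
    - {"dp": [0.05,0,0],"angular": [0,0,0],"gripper": 46}
    - {"dp": [0.02,0,0],"angular": [0,0,0],"gripper": 46}
    - {"dp": [0,0,0],"angular": [0,0,0],"gripper": 46}
    - {"dp": [0,0,0],"angular": [0,0,0],"gripper": 46}
    - {"dp": [0,0,0],"angular": [0,0,0],"gripper": 46}

```text
clock: 21.85
position: [0.6127, 0.1754, 0.0126]
ee_rot: [0.707, -0.048, 0.704, 0.047]
contact_force: [-0.6, 0.2, 0.5]
width: 0.0532
```

```bash
python3 -c "
from h import *
s,d,P=wlook(); held(s,d,P);plan(.6115,.1755,.012,8); plan(.416,.1405,.1,-5.5)"
```

```text
tcp [0.6127 0.1754 0.0126] held rim z 64.7 rim-tcp 52.1 [613.2 176.1] [55. 55.] 7.4
clock 21.9 pos [0.6127 0.1754 0.0126] jaw 7.7 q6 0.04 w 0.0533 F [0.1 0.5 0.1]
 world d mm [-1.2  0.1 -0.6]  dp [ 0.005  0.002 -0.01 ]  ang [-0.003  0.003  0.001]  final-frame dp [ 0.005  0.002 -0.01 ]
clock 21.9 pos [0.6127 0.1754 0.0126] jaw 7.7 q6 0.04 w 0.0533 F [0.1 0.5 0.1]
 world d mm [-196.7  -34.9   87.4]  dp [-0.736 -0.07  -1.66 ]  ang [0.147 0.003 0.001]  final-frame dp [-0.728 -0.447 -1.604]
```

Request:
arm_command:
  series:
    - {"dp": [0,0,0],"angular": [0,0,0],"gripper": 85}
    - {"dp": [0,0,0],"angular": [0,0,0],"gripper": 85}
    - {"dp": [0,0,0],"angular": [0,0,0],"gripper": 85}
    - {"dp": [-0.25,0,0],"angular": [0,0,0],"gripper": 85}
    - {"dp": [-0.4,0,0],"angular": [0,0,0],"gripper": 85}
    - {"dp": [-0.05,-0.04,-0.35],"angular": [0.05,0,0],"gripper": 85}
    - {"dp": [0,-0.07,-0.44],"angular": [0.05,0,0],"gripper": 85}
    - {"dp": [0,-0.1,-0.4],"angular": [0.035,0,0],"gripper": 85}

```text
clock: 22.9
position: [0.4723, 0.1431, 0.0977]
ee_rot: [0.71, 0.03, 0.703, -0.03]
contact_force: [0.7, 0.1, 0.0]
width: 0.0844
```

```bash
python3 -c "
from h import *
rows(.416,.1405,.07,-5.5,1)"
```

```text
clock 22.9 pos [0.4723 0.1431 0.0977] jaw -4.8 q6 0.24 w 0.0844 F [0.7 0.1 0. ]
 world d mm [-56.3  -2.6 -27.7]  dp [ 0.227 -0.061 -0.468]  ang [ 0.007  0.006 -0.   ]  final-frame dp [ 0.231 -0.067 -0.465]
1 dp [0.227, -0.061, -0.468] ang [0.007, 0.006, -0.0]
```

Request:
arm_command:
  series:
    - {"dp": [0,-0.02,-0.2],"angular": [0,0.003,0],"gripper": 85}
    - {"dp": [0,-0.02,-0.15],"angular": [0,0,0],"gripper": 85}
    - {"dp": [0,0,-0.05],"angular": [0,0,0],"gripper": 85}
    - {"dp": [0,0,0],"angular": [0,0,0],"gripper": 85}
    - {"dp": [0.1,0,0],"angular": [0,0,0],"gripper": 85}
    - {"dp": [0.1,0,0],"angular": [0,0,0],"gripper": 85}
    - {"dp": [0,0,0],"angular": [0,0,0],"gripper": 85}
    - {"dp": [0,0,0],"angular": [0,0,0],"gripper": 85}

```text
clock: 23.9
position: [0.4212, 0.1418, 0.0717]
ee_rot: [0.708, 0.03, 0.705, -0.03]
contact_force: [-0.1, -0.5, 0.4]
width: 0.0848
```

```bash
python3 -c "
from h import *
s,d,P=wlook(); rims(d,P); rows(.416,.1405,.01,-5.5,1)"
```

```text
rim 1159 [410.9 273.4] [15.6 27.4] 86.4 z 57.6
rim 4950 [611.3 176. ] [53.6 54.4] 7.3 z 62.7
rim 3033 [416.  140.4] [54.3 53.8] 84.1 z 59.8
rim 2167 [618.9  40.7] [45.9 54.9] 38.6 z 60.1
clock 23.95 pos [0.4211 0.1418 0.0718] jaw -4.9 q6 0.25 w 0.0849 F [-0.  -0.5 -0.8]
 world d mm [ -5.1  -1.3 -61.8]  dp [ 0.515 -0.015 -0.044]  ang [ 0.007  0.003 -0.   ]  final-frame dp [ 0.515 -0.015 -0.041]
1 dp [0.515, -0.015, -0.044] ang [0.007, 0.003, -0.0]
```

Request:
arm_command:
  series:
    - {"dp": [0,-0.015,-0.044],"angular": [0.008,0.002,0],"gripper": 85}
    - {"dp": [0.1,0,0],"angular": [0,0,0],"gripper": 85}
    - {"dp": [0.19,0,0],"angular": [0,0,0],"gripper": 85}
    - {"dp": [0.15,0,0],"angular": [0,0,0],"gripper": 85}
    - {"dp": [0.07,0,0],"angular": [0,0,0],"gripper": 85}
    - {"dp": [0,0,0],"angular": [0,0,0],"gripper": 46}
    - {"dp": [0,0,0],"angular": [0,0,0],"gripper": 46}
    - {"dp": [0,0,0],"angular": [0,0,0],"gripper": 46}

```text
clock: 24.95
position: [0.4166, 0.1406, 0.0091]
ee_rot: [0.708, 0.035, 0.704, -0.035]
contact_force: [-0.7, -0.4, -1.5]
width: 0.0531
```

```bash
python3 -c "
from h import *
rows(.5985,.265,.12,8,6)"
```

```text
clock 24.95 pos [0.4166 0.1406 0.0091] jaw -5.7 q6 0.27 w 0.0531 F [-0.7 -0.4 -1.5]
 world d mm [181.9 124.4 110.9]  dp [-0.915  1.183  1.411]  ang [-0.152  0.003 -0.001]  final-frame dp [-0.924  0.816  1.646]
1 dp [-0.153, 0.197, 0.235] ang [-0.025, 0.001, -0.0]
2 dp [-0.153, 0.188, 0.243] ang [-0.025, 0.001, -0.0]
3 dp [-0.153, 0.178, 0.25] ang [-0.025, 0.001, -0.0]
4 dp [-0.153, 0.168, 0.257] ang [-0.025, 0.001, -0.0]
5 dp [-0.154, 0.157, 0.263] ang [-0.025, 0.001, -0.0]
6 dp [-0.154, 0.147, 0.269] ang [-0.025, 0.001, -0.0]
```

Request:
arm_command:
  series:
    - {"dp": [-0.2,0,0],"angular": [0,0,0],"gripper": 46}
    - {"dp": [-0.4,0,0],"angular": [0,0,0],"gripper": 46}
    - {"dp": [-0.3,0.15,0.15],"angular": [-0.03,0,0],"gripper": 46}
    - {"dp": [0,0.25,0.32],"angular": [-0.03,0,0],"gripper": 46}
    - {"dp": [0,0.24,0.35],"angular": [-0.03,0,0],"gripper": 46}
    - {"dp": [0,0.18,0.35],"angular": [-0.03,0,0],"gripper": 46}
    - {"dp": [0,0.08,0.18],"angular": [-0.025,0,0],"gripper": 46}
    - {"dp": [0,0,0],"angular": [0,0,0],"gripper": 46}

```text
clock: 25.95
position: [0.5838, 0.2518, 0.1243]
ee_rot: [0.709, -0.047, 0.702, 0.048]
contact_force: [-0.7, -0.1, -1.8]
width: 0.0526
```

```bash
python3 -c "
from h import *
s,d,P=wlook(); held(s,d,P); rows(.599,.265,.012,8,1)"
```

```text
tcp [0.5838 0.2518 0.1243] held rim z 176.4 rim-tcp 52.1 [583.9 251.1] [54.1 55.7] 7.7
clock 26.0 pos [0.5825 0.2512 0.1242] jaw 7.8 q6 0.16 w 0.0529 F [-0.5  0.1 -0.9]
 world d mm [  16.5   13.8 -112.2]  dp [0.936 0.095 0.143]  ang [-0.003  0.006 -0.   ]  final-frame dp [0.935 0.095 0.152]
1 dp [0.936, 0.095, 0.143] ang [-0.003, 0.006, -0.0]
```

Request:
arm_command:
  series:
    - {"dp": [0,0.06,0.09],"angular": [0,0.004,0],"gripper": 46}
    - {"dp": [0,0.035,0.055],"angular": [0,0,0],"gripper": 46}
    - {"dp": [0.1,0,0],"angular": [0,0,0],"gripper": 46}
    - {"dp": [0.2,0,0],"angular": [0,0,0],"gripper": 46}
    - {"dp": [0.2,0,0],"angular": [0,0,0],"gripper": 46}
    - {"dp": [0.12,0,0],"angular": [0,0,0],"gripper": 46}
    - {"dp": [0,0,0],"angular": [0,0,0],"gripper": 46}
    - {"dp": [0,0,0],"angular": [0,0,0],"gripper": 46}

```text
clock: 27.0
position: [0.5954, 0.2636, 0.0469]
ee_rot: [0.705, -0.047, 0.706, 0.047]
contact_force: [-0.1, 0.1, -1.4]
width: 0.053
```

```bash
python3 -c "
from h import *
rows(.599,.265,.0125,8,1)"
```

```text
clock 27.0 pos [0.5954 0.2636 0.0469] jaw 7.7 q6 0.18 w 0.053 F [-0.1  0.1 -1.4]
 world d mm [  3.6   1.4 -34.4]  dp [0.286 0.008 0.031]  ang [-0.004 -0.     0.   ]  final-frame dp [0.286 0.007 0.031]
1 dp [0.286, 0.008, 0.031] ang [-0.004, -0.0, 0.0]
```

Request:
arm_command:
  series:
    - {"dp": [0.02,0.008,0.031],"angular": [0,0,0],"gripper": 46}
    - {"dp": [0.08,0,0],"angular": [0,0,0],"gripper": 46}
    - {"dp": [0.08,0,0],"angular": [0,0,0],"gripper": 46}
    - {"dp": [0.07,0,0],"angular": [0,0,0],"gripper": 46}
    - {"dp": [0.04,0,0],"angular": [0,0,0],"gripper": 46}
    - {"dp": [0,0,0],"angular": [0,0,0],"gripper": 46}
    - {"dp": [0,0,0],"angular": [0,0,0],"gripper": 46}
    - {"dp": [0,0,0],"angular": [0,0,0],"gripper": 46}

```text
clock: 28.0
position: [0.6009, 0.2656, 0.0127]
ee_rot: [0.707, -0.047, 0.704, 0.047]
contact_force: [-0.2, 0.1, -0.2]
width: 0.0531
```

```bash
python3 -c "
from h import *
s,d,P=wlook(); held(s,d,P);plan(.599,.265,.012,8); plan(.411,.2795,.1,-4.5)"
```

```text
tcp [0.6009 0.2656 0.0127] held rim z 64.7 rim-tcp 52.0 [601.7 265.3] [55.  55.5] 7.5
clock 28.05 pos [0.6009 0.2656 0.0126] jaw 7.7 q6 0.18 w 0.0535 F [-0.9  0.1 -0.4]
 world d mm [-1.9 -0.6 -0.6]  dp [ 0.005 -0.003 -0.016]  ang [-0.004  0.003  0.   ]  final-frame dp [ 0.005 -0.003 -0.016]
clock 28.05 pos [0.6009 0.2656 0.0126] jaw 7.7 q6 0.18 w 0.0535 F [-0.9  0.1 -0.4]
 world d mm [-189.9   13.9   87.4]  dp [-0.734  0.326 -1.55 ]  ang [ 0.135  0.003 -0.   ]  final-frame dp [-0.728 -0.009 -1.586]
```

Request:
arm_command:
  series:
    - {"dp": [0,0,-0.012],"angular": [0,0,0],"gripper": 46}
    - {"dp": [0,0,0],"angular": [0,0,0],"gripper": 85}
    - {"dp": [0,0,0],"angular": [0,0,0],"gripper": 85}
    - {"dp": [0,0,0],"angular": [0,0,0],"gripper": 85}
    - {"dp": [-0.25,0,0],"angular": [0,0,0],"gripper": 85}
    - {"dp": [-0.4,0,0],"angular": [0,0,0],"gripper": 85}
    - {"dp": [-0.1,0.06,-0.3],"angular": [0.05,0,0],"gripper": 85}
    - {"dp": [0,0.04,-0.42],"angular": [0.05,0,0],"gripper": 85}

```text
clock: 29.05
position: [0.5142, 0.27, 0.104]
ee_rot: [0.709, 0.011, 0.705, -0.01]
contact_force: [-0.2, 1.0, -0.2]
width: 0.0851
```

```bash
python3 -c "
from h import *
rows(.411,.2795,.1,-4.5,2)
s,d,P=wlook('w6')
hsv=cv2.cvtColor(d['image'],cv2.COLOR_BGR2HSV); k=np.hypot(P[...,0]-.411,P[...,1]-.28)<.06
for n,lo,hi in(('board',.006,.016),('knob',.053,.064)):
    q=P[k&(P[...,2]>lo)&(P[...,2]<hi)&(hsv[...,1]>60)]; r=cv2.minAreaRect((q[:,:2]*1000).astype(np.float32)); print(n,len(q),np.round(r[0],1),np.round(r[1],1),round(r[2],1))"
```

```text
clock 29.05 pos [0.5142 0.27   0.104 ] jaw -1.8 q6 0.4 w 0.0851 F [-0.2  1.  -0.2]
 world d mm [-103.2    9.5   -4. ]  dp [ 0.028  0.052 -0.862]  ang [ 0.03   0.004 -0.001]  final-frame dp [ 0.033  0.011 -0.863]
1 dp [0.014, 0.026, -0.431] ang [0.015, 0.002, -0.001]
2 dp [0.015, 0.016, -0.431] ang [0.015, 0.002, -0.001]
board 2868 [411.6 280. ] [79.8 50.1] 85.8
knob 808 [411.9 280.4] [26.  26.5] 65.9
```

View pics/w6.png

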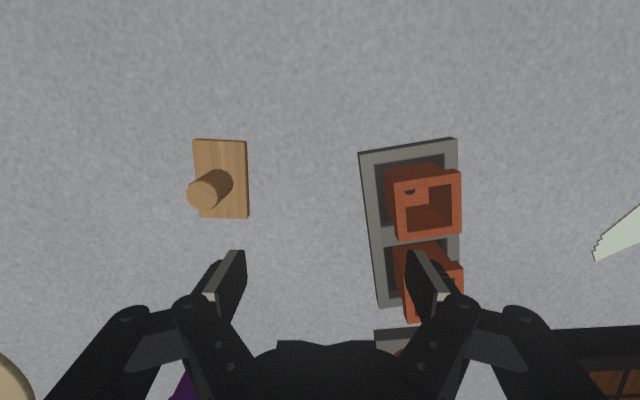

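The square pots stand in their cells at (428,200) and (430,280). The tamper, at (220,180), has its knob centre at (412,280) and its board at yaw -4°.

Request:
arm_command:
  series:
    - {"dp": [0,0.02,-0.35],"angular": [0.012,0.003,0],"gripper": 85}
    - {"dp": [0,0.01,-0.28],"angular": [0.01,0,0],"gripper": 85}
    - {"dp": [0,0,-0.12],"angular": [0,0,0],"gripper": 85}
    - {"dp": [0,0,-0.03],"angular": [0,0,0],"gripper": 70}
    - {"dp": [0.1,0,0],"angular": [0,0,0],"gripper": 70}
    - {"dp": [0.15,0,0],"angular": [0,0,0],"gripper": 70}
    - {"dp": [0,0,0],"angular": [0,0,0],"gripper": 70}
    - {"dp": [0,0,0],"angular": [0,0,0],"gripper": 70}

```text
clock: 30.1
position: [0.4123, 0.2776, 0.0726]
ee_rot: [0.705, 0.023, 0.708, -0.023]
contact_force: [-0.4, -0.4, 0.2]
width: 0.0702
```

```bash
python3 -c "
from h import *
rows(.4118,.2802,.003,-4.2,1)"
```

```text
clock 30.1 pos [0.4123 0.2776 0.0726] jaw -3.8 q6 0.51 w 0.0702 F [-0.4 -0.4  0.2]
 world d mm [ -0.5   2.6 -69.6]  dp [ 0.58   0.021 -0.003]  ang [ 0.005 -0.003 -0.   ]  final-frame dp [ 0.58   0.021 -0.006]
1 dp [0.58, 0.021, -0.003] ang [0.005, -0.003, -0.0]
```

Request:
arm_command:
  series:
    - {"dp": [0.1,0.021,0],"angular": [0.005,-0.003,0],"gripper": 70}
    - {"dp": [0.2,0,0],"angular": [0,0,0],"gripper": 70}
    - {"dp": [0.15,0,0],"angular": [0,0,0],"gripper": 60}
    - {"dp": [0.1,0,0],"angular": [0,0,0],"gripper": 50}
    - {"dp": [0.02,0,0],"angular": [0,0,0],"gripper": 40}
    - {"dp": [0,0,0],"angular": [0,0,0],"gripper": 20}
    - {"dp": [0,0,0],"angular": [0,0,0],"gripper": 20}
    - {"dp": [0,0,0],"angular": [0,0,0],"gripper": 20}

```text
clock: 31.1
position: [0.4158, 0.2819, 0.0028]
ee_rot: [0.709, 0.028, 0.704, -0.025]
contact_force: [0.2, -0.3, -1.5]
width: 0.0268
```

```bash
python3 -c "
from h import *
rows(.597,-.241,.12,10.2,14)"
```

```text
clock 31.1 pos [0.4158 0.2819 0.0028] jaw -4.3 q6 0.53 w 0.0268 F [ 0.2 -0.3 -1.5]
 world d mm [ 181.2 -522.9  117.2]  dp [-0.981 -4.228  1.84 ]  ang [-0.161  0.004 -0.002]  final-frame dp [-0.976 -4.556  0.715]
1 dp [-0.07, -0.302, 0.131] ang [-0.012, 0.0, -0.0]
2 dp [-0.07, -0.304, 0.126] ang [-0.012, 0.0, -0.0]
3 dp [-0.07, -0.307, 0.12] ang [-0.012, 0.0, -0.0]
4 dp [-0.07, -0.309, 0.115] ang [-0.012, 0.0, -0.0]
5 dp [-0.07, -0.311, 0.109] ang [-0.012, 0.0, -0.0]
6 dp [-0.07, -0.313, 0.103] ang [-0.012, 0.0, -0.0]
7 dp [-0.07, -0.315, 0.098] ang [-0.012, 0.0, -0.0]
8 dp [-0.07, -0.316, 0.092] ang [-0.012, 0.0, -0.0]
9 dp [-0.07, -0.318, 0.086] ang [-0.012, 0.0, -0.0]
10 dp [-0.07, -0.319, 0.08] ang [-0.012, 0.0, -0.0]
11 dp [-0.07, -0.321, 0.075] ang [-0.012, 0.0, -0.0]
12 dp [-0.07, -0.322, 0.069] ang [-0.012, 0.0, -0.0]
13 dp [-0.07, -0.323, 0.063] ang [-0.012, 0.0, -0.0]
14 dp [-0.07, -0.324, 0.057] ang [-0.012, 0.0, -0.0]
```

Request:
arm_command:
  series:
    - {"dp": [0,0,0],"angular": [0,0,0],"gripper": 20}
    - {"dp": [-0.2,0,0],"angular": [0,0,0],"gripper": 20}
    - {"dp": [-0.4,0,0],"angular": [0,0,0],"gripper": 20}
    - {"dp": [-0.35,-0.1,0.04],"angular": [-0.01,0,0],"gripper": 20}
    - {"dp": [0,-0.3,0.12],"angular": [-0.015,0,0],"gripper": 20}
    - {"dp": [0,-0.36,0.15],"angular": [-0.015,0,0],"gripper": 20}
    - {"dp": [0,-0.4,0.15],"angular": [-0.015,0,0],"gripper": 20}
    - {"dp": [0,-0.4,0.15],"angular": [-0.015,0,0],"gripper": 20}

```text
clock: 32.1
position: [0.4861, 0.0911, 0.1223]
ee_rot: [0.711, -0.015, 0.703, 0.018]
contact_force: [0.3, -0.6, -1.3]
width: 0.0269
```

```bash
python3 -c "
from h import *
rows(.597,-.241,.12,10.2,7)"
```

```text
clock 32.1 pos [0.4861 0.0911 0.1223] jaw 2.6 q6 -0.01 w 0.0269 F [ 0.3 -0.6 -1.3]
 world d mm [ 110.9 -332.1   -2.3]  dp [ 0.017 -2.807  0.796]  ang [-0.084  0.008 -0.002]  final-frame dp [ 0.019 -2.887  0.419]
1 dp [0.002, -0.401, 0.114] ang [-0.012, 0.001, -0.0]
2 dp [0.002, -0.403, 0.106] ang [-0.012, 0.001, -0.0]
3 dp [0.002, -0.405, 0.099] ang [-0.012, 0.001, -0.0]
4 dp [0.002, -0.407, 0.091] ang [-0.012, 0.001, -0.0]
5 dp [0.003, -0.408, 0.083] ang [-0.012, 0.001, -0.0]
6 dp [0.003, -0.41, 0.075] ang [-0.012, 0.001, -0.0]
7 dp [0.003, -0.411, 0.068] ang [-0.012, 0.001, -0.0]
```

```bash
python3 -c "
from h import *
z=load('w1.npz'); s=dict(position=z['pos'],ee_rot=z['rot']); V=cv2.cvtColor(z['image'],cv2.COLOR_BGR2HSV)[...,2]; print(V[158,555],V[158,510],V[212,555],V[150,450])
darkcells(z,wT(s,z),(508,600,106,212),int((int(V[158,555])+int(V[212,555]))//2))"
```

```text
42 101 100 148
cell [ 596.7 -241.3] [69.9 99.7] 10.0
```

Request:
arm_command:
  series:
    - {"dp": [0,-0.4,0.11],"angular": [-0.012,0.002,0],"gripper": 20}
    - {"dp": [0,-0.4,0.11],"angular": [-0.012,0.002,0],"gripper": 20}
    - {"dp": [0,-0.4,0.1],"angular": [-0.012,0,0],"gripper": 20}
    - {"dp": [0,-0.4,0.09],"angular": [-0.012,0,0],"gripper": 20}
    - {"dp": [0,-0.4,0.08],"angular": [-0.012,0,0],"gripper": 20}
    - {"dp": [0,-0.4,0.08],"angular": [-0.012,0,0],"gripper": 20}
    - {"dp": [0,-0.25,0.05],"angular": [0,0,0],"gripper": 20}
    - {"dp": [0,-0.06,0],"angular": [0,0,0],"gripper": 20}

```text
clock: 33.1
position: [0.5962, -0.2395, 0.1219]
ee_rot: [0.708, -0.054, 0.702, 0.057]
contact_force: [0.2, 0.5, 0.1]
width: 0.0268
```

```bash
cat >> h.py <<'E'
def heldtamper():
    s,d,P=wlook(); T=np.eye(4); T[:3,:3]=R(s).as_matrix(); q=P-s["position"]
    hsv=cv2.cvtColor(d["image"],cv2.COLOR_BGR2HSV); k=(np.hypot(q[...,0],q[...,1])<.06)&(hsv[...,1]>60)&(hsv[...,0]<25)
    for n,lo,hi in(('board',.002,.022),('knob',.045,.07)):
        w=P[k&(q[...,2]>lo)&(q[...,2]<hi)]; 
        if len(w)<30: print(n,"few"); continue
        r=cv2.minAreaRect((w[:,:2]*1000).astype(np.float32)); print(n,len(w),np.round(r[0],1),np.round(r[1],1),round(r[2],1),"z rel TCP",(np.median(w[:,2]-s["position"][2])*1000).round(1))
    return s,d,P
E
python3 -c "
from h import *
s,d,P=heldtamper(); cv2.imwrite('pics/w7.png',d['image']); rows(.598,-.242,.05,10.2,1)"
```

```text
board 4586 [ 596.8 -240.6] [49.9 78.7] 8.6 z rel TCP 9.8
knob 2321 [ 596.5 -240.9] [26.8 27.3] 9.0 z rel TCP 55.3
clock 33.15 pos [ 0.5959 -0.2395  0.1218] jaw 9.0 q6 -0.66 w 0.0266 F [ 1.4  0.6 -0.4]
 world d mm [  2.1  -2.5 -71.8]  dp [ 0.599 -0.025  0.009]  ang [-0.013  0.006 -0.002]  final-frame dp [ 0.599 -0.024  0.014]
1 dp [0.599, -0.025, 0.009] ang [-0.013, 0.006, -0.002]
```

View pics/w7.png

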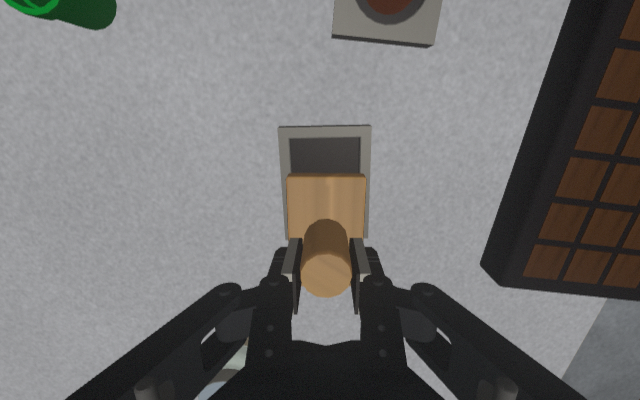

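The tamper is held level at (325,230) over the bay. Its board centre is within 1 mm of the bay centre and the yaw is off by about 1°. Lowering.

Request:
arm_command:
  series:
    - {"dp": [0.1,-0.008,0.005],"angular": [-0.013,0.005,0],"gripper": 20}
    - {"dp": [0.2,0,0],"angular": [0,0,0],"gripper": 20}
    - {"dp": [0.2,0,0],"angular": [0,0,0],"gripper": 20}
    - {"dp": [0.15,0,0],"angular": [0,0,0],"gripper": 20}
    - {"dp": [0.05,0,0],"angular": [0,0,0],"gripper": 20}
    - {"dp": [0,0,0],"angular": [0,0,0],"gripper": 20}
    - {"dp": [0,0,0],"angular": [0,0,0],"gripper": 20}
    - {"dp": [0,0,0],"angular": [0,0,0],"gripper": 20}

```text
clock: 34.15
position: [0.5941, -0.2299, 0.0348]
ee_rot: [0.703, -0.065, 0.705, 0.07]
contact_force: [0.5, 0.3, -1.2]
width: 0.0269
```

```bash
python3 -c "
from h import *
heldtamper(); rows(.5965,-.2405,.0065,10.2,1)"
```

```text
board 4595 [ 594.8 -231.7] [50.2 80.4] 10.6 z rel TCP 9.9
knob 2352 [ 594.4 -231.7] [29.4 27.8] 7.2 z rel TCP 55.4
clock 34.2 pos [ 0.5942 -0.23    0.0349] jaw 10.9 q6 -0.67 w 0.0266 F [ 0.2 -1.8 -0.5]
 world d mm [  2.3 -10.5 -28.4]  dp [ 0.236 -0.091  0.002]  ang [ 0.008 -0.001 -0.004]  final-frame dp [ 0.237 -0.089  0.003]
1 dp [0.236, -0.091, 0.002] ang [0.008, -0.001, -0.004]
```

Request:
arm_command:
  series:
    - {"dp": [0,-0.05,0.002],"angular": [0.006,0,-0.004],"gripper": 20}
    - {"dp": [0,-0.03,0],"angular": [0,0,0],"gripper": 20}
    - {"dp": [0,0,0],"angular": [0,0,0],"gripper": 20}
    - {"dp": [0,0,0],"angular": [0,0,0],"gripper": 20}
    - {"dp": [0,0,0],"angular": [0,0,0],"gripper": 20}
    - {"dp": [0.02,0,0],"angular": [0,0,0],"gripper": 20}
    - {"dp": [0,0,0],"angular": [0,0,0],"gripper": 20}
    - {"dp": [0,0,0],"angular": [0,0,0],"gripper": 20}

```text
clock: 35.2
position: [0.5967, -0.2407, 0.033]
ee_rot: [0.704, -0.064, 0.704, 0.063]
contact_force: [-0.4, 0.5, -1.4]
width: 0.0264
```

```bash
python3 -c "
from h import *
heldtamper(); rows(.5965,-.2405,.0065,10.2,1)"
```

```text
board 4594 [ 597.4 -242.2] [50.2 79.9] 10.0 z rel TCP 9.7
knob 2329 [ 598.5 -241.6] [28.7 26.8] 12.9 z rel TCP 55.4
clock 35.25 pos [ 0.5967 -0.2407  0.033 ] jaw 10.3 q6 -0.67 w 0.0268 F [-0.5  0.5 -1.4]
 world d mm [ -0.2   0.2 -26.5]  dp [ 0.221  0.002 -0.001]  ang [ 0.001 -0.001  0.   ]  final-frame dp [ 0.221  0.002 -0.001]
1 dp [0.221, 0.002, -0.001] ang [0.001, -0.001, 0.0]
```

Centred and square to the bay. Last 26 mm down.

Request:
arm_command:
  series:
    - {"dp": [0.05,0,0],"angular": [0,0,0],"gripper": 20}
    - {"dp": [0.06,0,0],"angular": [0,0,0],"gripper": 20}
    - {"dp": [0.05,0,0],"angular": [0,0,0],"gripper": 20}
    - {"dp": [0.04,0,0],"angular": [0,0,0],"gripper": 20}
    - {"dp": [0.02,0,0],"angular": [0,0,0],"gripper": 20}
    - {"dp": [0,0,0],"angular": [0,0,0],"gripper": 20}
    - {"dp": [0,0,0],"angular": [0,0,0],"gripper": 20}
    - {"dp": [0,0,0],"angular": [0,0,0],"gripper": 20}

```text
clock: 36.25
position: [0.5966, -0.2409, 0.0061]
ee_rot: [0.704, -0.064, 0.704, 0.063]
contact_force: [-0.2, -0.3, 1.3]
width: 0.0266
```

```bash
python3 -c "
from h import *
heldtamper(); rows(.5965,-.2405,.0065,10.2,1)"
```

```text
board 4613 [ 598.2 -247.2] [50.  89.5] 10.0 z rel TCP 9.8
knob 2371 [ 598.2 -241.8] [29.  27.1] 13.4 z rel TCP 55.4
clock 36.3 pos [ 0.5966 -0.2409  0.0062] jaw 10.3 q6 -0.67 w 0.0267 F [-0.1 -0.6  0.7]
 world d mm [-0.1  0.4  0.3]  dp [-0.003  0.004 -0.001]  ang [ 0.001 -0.     0.001]  final-frame dp [-0.003  0.004 -0.001]
1 dp [-0.003, 0.004, -0.001] ang [0.001, -0.0, 0.001]
```

Request:
arm_command:
  series:
    - {"dp": [0,0,0],"angular": [0,0,0],"gripper": 60}
    - {"dp": [0,0,0],"angular": [0,0,0],"gripper": 60}
    - {"dp": [0,0,0],"angular": [0,0,0],"gripper": 60}
    - {"dp": [-0.2,0,0],"angular": [0,0,0],"gripper": 60}
    - {"dp": [-0.4,0,0],"angular": [0,0,0],"gripper": 60}
    - {"dp": [-0.4,0,0],"angular": [0,0,0],"gripper": 60}
    - {"dp": [-0.3,0,-0.2],"angular": [0,0,0],"gripper": 60}
    - {"dp": [0,0,-0.4],"angular": [0,0,0],"gripper": 60}

```text
clock: 37.3
position: [0.5275, -0.2539, 0.1659]
ee_rot: [0.704, -0.065, 0.704, 0.064]
contact_force: [0.1, -0.1, -0.0]
width: 0.0599
```

Request:
arm_command:
  series:
    - {"dp": [0,-0.1,-0.4],"angular": [0,0,0],"gripper": 60}
    - {"dp": [0,-0.2,-0.4],"angular": [0,0,0],"gripper": 60}
    - {"dp": [0,-0.2,-0.3],"angular": [0,0,0],"gripper": 60}
    - {"dp": [0,-0.1,-0.1],"angular": [0,0,0],"gripper": 60}
    - {"dp": [0,0,0],"angular": [0,0,0],"gripper": 60}
    - {"dp": [0,0,0],"angular": [0,0,0],"gripper": 60}
    - {"dp": [0,0,0],"angular": [0,0,0],"gripper": 60}
    - {"dp": [0,0,0],"angular": [0,0,0],"gripper": 60}

```text
clock: 38.3
position: [0.3964, -0.3507, 0.1678]
ee_rot: [0.705, -0.066, 0.703, 0.064]
contact_force: [-0.2, 0.3, 0.4]
width: 0.0601
```

```bash
python3 -c "
from h import *
s=get_state(); print(s['clock'],s['position'],np.abs(s['qd']).max())
d=get_image('top'); P=cloud(d); hsv=cv2.cvtColor(d['image'],cv2.COLOR_BGR2HSV)
def near(n,x,y,r,lo,hi,sm=60):
    k=(np.hypot(P[...,0]-x,P[...,1]-y)<r)&(P[...,2]>lo)&(P[...,2]<hi)&(hsv[...,1]>sm); q=P[k]; t=cv2.minAreaRect((q[:,:2]*1000).astype(np.float32)); print(n,len(q),np.round(t[0],1),np.round(t[1],1),round(t[2],1),'z',np.percentile(q[:,2],[10,50,90]).round(4))
for a in (('rB',.6245,-.0535),('rA',.618,.0365),('sqB',.611,.1755),('sqA',.599,.265)): near(*a,.045,.05,.08)
near('board',.597,-.2415,.06,.008,.03); near('knob',.597,-.2415,.04,.05,.075)
near('jar',.524,-.472,.06,.07,.1,0); near('tumbler',.540,.514,.06,.14,.18,0)
cv2.imwrite('pics/end.png',cv2.resize(d['image'][120:280,120:500],None,fx=2.1,fy=2.1,interpolation=cv2.INTER_CUBIC))"
```

```text
38.3 [ 0.39643516 -0.35065806  0.16782414] 0.012202488778898924
rB 95 [622.3 -52. ] [50.5 51.8] 89.0 z [0.0554 0.0622 0.0666]
rA 100 [614.6  39.3] [50.3 52.5] 88.7 z [0.0522 0.0617 0.0669]
sqB 174 [609.9 176.7] [54.5 54.2] 6.9 z [0.057  0.0623 0.0668]
sqA 179 [596.9 265.5] [54.2 54.8] 8.6 z [0.056  0.0625 0.0665]
board 304 [ 596. -242.] [52.7 84. ] 10.4 z [0.0107 0.0153 0.0198]
knob 61 [ 593.8 -240.9] [24.9 25.1] 77.9 z [0.0559 0.0608 0.0659]
jar 311 [ 523.7 -472. ] [57.7 59.1] 29.0 z [0.0791 0.084  0.0883]
tumbler 570 [539.7 514.7] [77.  75.8] 23.9 z [0.1558 0.1607 0.1644]
```

View pics/end.png

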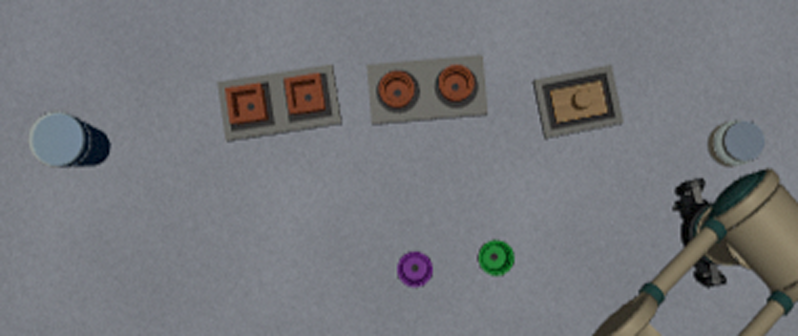

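All four pots are in their cells, with square pots at (249,104) and (307,95) and round pots at (397,90) and (456,84). The tamper is in its bay at (578,102), the gripper is clear, and the tumbler and jar have not moved. Handing in.

```bash
python3 -c "
from rig import sign_off; print(sign_off())"
```

```text
the job is handed in; nothing more can be done
None
```

The sowing table is tidied and the job is handed in: both square pots, both round pots and the tamper are in their trays. It took about 38 s of the 109 s allowed; `sign_off()` gave no verdict.

- **Pots:** in the last top view every pot is within about 4 mm of its cell centre. Median rim heights are 62–63 mm, where 64 is expected, so they stand on the floor.
- **Tamper:** it lies board down and level in the bay, knob up. It is within 1–3 mm of the middle and turned to match the tray.
- **Tumbler and jar:** both are within 1 mm of where they started, and the gripper was clear of everything.

**Disagreements:**
- **Gripper tip:** the pads' real ends are about 35–48 mm behind the stated TCP, depending on the opening. The first grasp therefore closed empty just above the rim, and I went about 28 mm lower for it and all later grasps.
- **Cameras:** the top and wrist views differ by 2–3 mm in x, which is within tolerance. The wrist's last reading of the tamper board while still gripped (89.5 mm long, 6 mm off in y) was wrong. Earlier wrist readings and the final top view showed it centred.

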